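Unlid the parts pot and rest the shift drum in the sloped V-block

ROBOT

A 6-joint arm with a two-finger parallel gripper is mounted at the origin on the work surface. World frame = base frame: x ahead of the robot, y to its left, z up, the work surface at z = 0. Lengths are in mm, angles in rad, forces in N, time in s.
With the tool pointing down it reaches from about 350 to 975 mm from the base axis. Payload 7.1 kg.
Tool frame: the origin (TCP) lies at the very end of the fingers, on their centre line; the grasp point (between the pads) lies 19 mm behind it; z points along the fingers, y is the direction in which the jaws open and shut (so a half turn about z gives the same grasp; the last joint's range is limited). The gripper opens to 88 mm and grips with 3 to 60 N. Pads are 20 mm wide; open, the fingers measure 115 mm over their backs; the gripper's body (75 mm by 178 mm) begins 61 mm behind the grasp point.
Start: joints at [-1.206, 0.423, 1.63, -0, 1.089, -0.019], TCP at [234.045, -579.506, 222.675] pointing down, gripper open.
Joint ranges: [-3, 3], [-0.9, 2.11], [0.09, 2.58], [-1.31, 4.45], [0.11, 2.69], [-2.54, 2.54]. Speed limits (rad/s): [2.39, 2.39, 3.01, 3.14, 3.14, 3.14].

INTERFACE

Orientations are given as a rotation vector (axis times angle).
In Python, from workcell import readout, imaging, close_job gives the robot as it stands.
- The arm moves only by the tool carry_out, never from a script. Its argument "rows" is a list of rows, each a list of 3 entries, a list of its own where there are three numbers: the shift along the tool's x, y, z in m, then the turn, a rotation vector about the tool's x, y, z in rad, then the closure, from 0 (fully open) to 1 (shut). In form: [[[dx, dy, dz], [wx, wy, wz], hand], ...]. A call has 1 to 12 rows; each row shifts and turns the commanded pose from where the row before left it, along the tool's axes as they then stand; what a row does not reach is not made up. A row lasts 1/12 s, in which the tool goes at most 41.7 mm and 7.16 degrees, less where a joint would pass 70% of its speed; a pose out of reach is approached as far as the arm can. A call with a gripper value outside its range is refused whole. The fingers move at their own pace and stop on an object; the grip force is fixed at half the most. Time passes only in rows, so rows that do not move let the fingers close. It gives the time, the measured TCP pose, the force and the opening at its end, in the units of the state.
- readout.get_obs(): the state, without advancing time (a new reading comes with each control period).
- imaging.get_image(name): name is "scene" or "top" or "wrist"; returns the picture (480x640x3 uint8, red, green, blue); there is no depth.
- imaging.camera_params(name): a dict with "fx", "fy", "cx", "cy" (pixels), "k1" (the pictures are not rectified: a ray, as slopes to the right and down, at radius r is drawn at 1 + k1 r^2 times it, then the intrinsics apply), "rvec" (rotation vector, rad) and "tvec" (3), from world to camera coordinates, as OpenCV has them; the wrist camera has in their place "T_tool_cam" (4x4, takes a point from camera to tool coordinates, whose origin is the TCP and whose axes are the flange's). Camera axes: x right, y down, z forward; pixel columns grow to the right and rows downward; lengths in mm; the calibration is good to about 2 mm. A picture is of the moment at which its call begins: read the wrist's pose just before it. camera_params takes no time and is no camera call.
- close_job(): hands the job in, once; it reports no verdict.
The state is a dict: "t": time; "qpos": joint angles; "qvel": joint speeds; "joint_torque": joint torques, N m; "ee_pos": TCP position; "orientation": TCP orientation; "ft_force": force on the tool from outside, world axes, zero at the start; "moment": the same for the moment, N m; "width": finger opening in mm.
Only numpy, scipy, OpenCV 4.12 (cv2) and the standard library are available. Lean on these libraries where they do the work, as an engineer would, in place of code of your own. Each camera call takes 0.05 s, during which the arm holds its last target.

TASK

Take the lid off the aluminium parts pot by its knob and set it down flat, knob up, on a clear part of the desk. Then lift the shift drum out of the pot and lay it in the groove of the sloped wooden block, star end down on the ledge and spindle pointing up the slope, so that its cam tracks can be looked over and it can be taken by the barrel next; let go of it there. Do not drop the lid or the drum, and leave the hub, the nut and the jar where they are.

Things in the scene. Friction and masses are not known exactly. Their poses are not given: they have to be found in the camera images.
- pot: Fixed round aluminium pot: outer diameter 190 mm, 130 mm high, wall 3 mm, inner floor 4 mm above the desk. Two black loop handles stand out along its own +y and -y to 127 mm from its axis, at about 100 mm height. Origin at the centre of its underside, on the desk; z up.
- lid_knob (a point): Centre of the black knob (34 mm diameter, 20 mm high) on the pot's loose lid, 0.3 kg. Below it a stem 16 mm thick, 16 mm long, then a dome. Lid flange 198 mm diameter; under it a lip 172 mm diameter, 8 mm deep, sits loosely in the pot's mouth. This point is 51 mm above the lip's lower edge (the desk, once the lid lies flat) and 173 mm above the desk on the pot. z: lid axis, up through the knob.
- drum_center (a point): Middle of the 108 mm long shift drum (0.32 kg), standing in the pot near the middle, star end down, top 18 mm below the rim. z: its axis, to the spindle. Along z from here: -54 to -46 mm steel star (foot, 38 mm across, flat); to +12 mm black barrel, 42 mm diameter; to +16 mm shoulder, 26 mm; to +54 mm bare steel spindle, 16 mm diameter. Its turn about z is of no matter.
- rest: Sloped hardwood V-block, fixed, on a dark base board 130 mm (its x) by 90 mm (its y), 12 mm thick; the block is 72 mm wide and about 90 mm high. The V-groove opens to its +x side and slopes up towards its -x side, 35 degrees back from the vertical. Origin on the desk, within 2 mm of the board's centre; z up.
- groove: The block's groove as a frame. Origin: where the centre of the drum's flat star end sits when home, on the ledge at the groove's foot. z runs up the groove, 35 degrees from vertical, leaning to the block's -x; x square out of the groove; y level. Its two faces, 90 degrees apart, 64 mm long, touch the barrel when its axis lies on z. The ledge is square to z, 72 mm wide, and ends at x = 22 mm.
- groove_mid (a point): Point on the groove's z axis 54 mm up from the ledge: where the drum's middle lies when the drum is home. Same axes as the groove.
- hub: Bystander, loose: rust-streaked rear hub lying flat, 132 mm in diameter, 58 mm high, 1.8 kg. Origin at the centre of its underside.
- nut: Bystander, loose: brass axle nut lying flat, 40 mm across the flats, 46 mm across the corners, 20 mm high. Origin at the centre of its underside.
- jar: Bystander, loose: amber glass jar with a dark metal cap, 68 mm in diameter, 85 mm high. Origin at the centre of its underside.
There are look-alikes about, which are no part of the job. Of the things shaped like the rest, the wooden one is meant. What is shaped like the part that bears lid_knob but yellow is not meant.

How it is judged (in metres and radians):
On the way, in this order (a step that is already met when the one before it is completed fails the run):
1. the lid is held by its knob, lifted clear of the pot (distance between lid_knob and the grasp point below 0.035 m and height (world z) of lid_knob above 0.19 m and contact force between the fingers and lid above 0.5 N), for 0.1 s.
2. the lid lies flat on the desk beside the pot, knob up, let go (height (world z) of lid_knob below 0.056 m and angle between lid_knob's own z axis and vertical below 0.06 rad and contact force between the fingers and lid below 0.1 N and linear speed of lid below 0.03 m/s), for 0.2 s.
At the end, for the whole second after the job is handed in: Lid flat on the desk, knob up, at rest (tilt under 0.06 rad, at most 5 mm up). Drum let go and at rest in the sloped groove, spindle up, middle within 10 mm of groove_mid, axis within 0.10 rad of the groove. Hub, nut and jar moved no more than 25 mm (height (world z) of lid_knob below 0.056 m and angle between lid_knob's own z axis and vertical below 0.06 rad and linear speed of each of lid, drum below 0.02 m/s and distance between drum_center and groove_mid below 0.01 m and angle between the z axis of drum_center and the z axis of groove, either way round below 0.1 rad and angle between drum_center's own z axis and vertical below 1 rad and angular speed of drum below 0.2 rad/s and contact force between the fingers and drum below 0.1 N); the robot touches nothing.
It fails at once if the lid is dropped (moves faster than 0.6 m/s out of the fingers) (linear speed of lid above 0.6 m/s and contact force between the fingers and lid below 0.05 N).
It fails at once if the drum is dropped (moves faster than 0.6 m/s out of the fingers) (linear speed of drum above 0.6 m/s and contact force between the fingers and drum below 0.05 N).
It fails at once if the hub, the nut or the jar is moved more than 25 mm (distance of any of hub, nut, jar from where it was at the start of the episode above 0.025 m).
It also fails if it takes over 58 s, if anything falls off the work surface, if the arm or the gripper's body presses on something with over 40 N, if the wrist force passes 120 N, or if a joint passes its speed limit or range.

## Working session

There is one attempt and no reset: what is moved stays moved. The work goes in short steps, Python scripts to look and compute and a tool call to move; the robot and the scene stay as the last step left them, time stands still between calls to the robot, and variables do not carry over. Pictures are saved under pics/ and viewed, and the job is handed in when it is done.

Besides the shell and the picture viewer there is one more tool, called after "Call:" as name(argument=value, ...) on one line, values as JSON. carry_out: Moves the arm, as the interface text tells. Its arguments: {"type":"object","properties":{"rows":{"type":"array","items":{"type":"array"}}},"required":["rows"]}

```bash
ls; mkdir -p pics
python3 - <<'E'
from workcell import readout, imaging
import cv2
o=readout.get_obs();print({k:(o[k]) for k in ('t','ee_pos','orientation','ft_force','width')})
for n in ('scene','top'):
    p=imaging.camera_params(n);print(n,p)
    cv2.imwrite(f'pics/{n}0.png',imaging.get_image(n)[:,:,::-1])
print(imaging.camera_params('wrist'))
E
```

```text
pics
{'t': 0.0, 'ee_pos': array([ 233.85245718, -579.00298808,  221.90852903]), 'orientation': array([-3.08243863e+00, -5.98846204e-01,  3.85553241e-04]), 'ft_force': array([-0.61485242,  0.36381181,  0.9921884 ]), 'width': 87.74880835888013}
scene {'fx': 509.4946360913262, 'fy': 509.4946360913262, 'cx': 323.5275257364221, 'cy': 233.01515287805154, 'k1': 0.029815049089704858, 'rvec': array([ 2.30649651,  0.95633115, -0.33785324]), 'tvec': array([-396.20711195, -227.69454075, 1404.53925792])}
top {'fx': 458.9976279070956, 'fy': 458.9976279070956, 'cx': 317.48993691406287, 'cy': 239.26896554381284, 'k1': -0.106768835720961, 'rvec': array([ 2.19361909, -2.16062347,  0.09631657]), 'tvec': array([  11.70928852,  576.32888203, 1309.96174494])}
{'fx': 408.8474719108179, 'fy': 408.8474719108179, 'cx': 314.82958234094, 'cy': 235.03233256542902, 'k1': -0.06015244559144572, 'T_tool_cam': array([[-5.69203250e-04, -9.67924827e-01, -2.51239339e-01,
         6.82567616e+01],
       [ 9.99999546e-01, -3.58848295e-04, -8.83081520e-04,
        -3.33808629e-01],
       [ 7.64599719e-04, -2.51239727e-01,  9.67924591e-01,
        -1.61304671e+02],
       [ 0.00000000e+00,  0.00000000e+00,  0.00000000e+00,
         1.00000000e+00]])}
```

View pics/scene0.png

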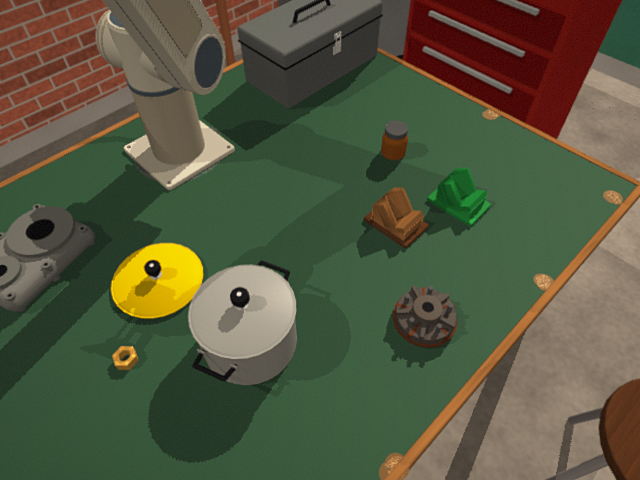

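View pics/top0.png

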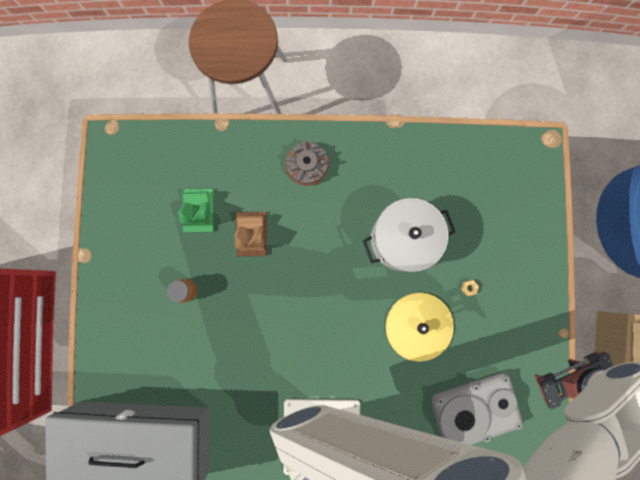

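The silver lid with its black knob is at scene (240,297) and top (416,233); its yellow look-alike is at scene (153,268) and top (423,328). The wooden rest is at scene (397,215) and top (251,234); the green look-alike is at scene (460,195) and top (197,210). The silver lid on the pot and the brown wooden block are the ones meant. I'll confirm both in enlarged crops and measure them.

```bash
cat > h.py <<'E'
import numpy as np, cv2
from scipy.spatial.transform import Rotation as R
from workcell import readout, imaging
def cam(n,obs=None):
    p=imaging.camera_params(n)
    K=np.array([[p['fx'],0,p['cx']],[0,p['fy'],p['cy']],[0,0,1.]]);D=np.array([p['k1'],0,0,0,0])
    if n=='wrist':
        T=np.eye(4);T[:3,:3]=R.from_rotvec(obs['orientation']).as_matrix();T[:3,3]=obs['ee_pos']
        C=T@p['T_tool_cam'];Rc=C[:3,:3].T;t=-Rc@C[:3,3]
    else: Rc=R.from_rotvec(p['rvec']).as_matrix();t=np.array(p['tvec'])
    return K,D,Rc,t
def ray(c,uv):
    K,D,Rc,t=c
    u=cv2.undistortPoints(np.array(uv,float).reshape(-1,1,2),K,D)[:,0]
    d=np.c_[u,np.ones(len(u))]@Rc
    return -Rc.T@t, d/np.linalg.norm(d,axis=1)[:,None]
def plane(c,uv,z):
    o,d=ray(c,uv);return o+d*((z-o[2])/d[:,2])[:,None]
def tri(c1,uv1,c2,uv2):
    o1,d1=ray(c1,uv1);o2,d2=ray(c2,uv2);d1=d1[0];d2=d2[0]
    s=np.linalg.lstsq(np.c_[d1,-d2],o2-o1,rcond=None)[0]
    a=o1+d1*s[0];b=o2+d2*s[1];return (a+b)/2,np.linalg.norm(a-b)
def proj(c,P):
    K,D,Rc,t=c
    return cv2.projectPoints(np.array(P,float).reshape(-1,1,3),cv2.Rodrigues(Rc)[0],t,K,D)[0][:,0]
E
python3 - <<'E'
from h import *
S=cv2.imread('pics/scene0.png');T=cv2.imread('pics/top0.png')
a=lambda I,x,y,w,h:cv2.resize(I[y:y+h,x:x+w],(400,300),interpolation=cv2.INTER_CUBIC)
cv2.imwrite('pics/crop0.png',np.vstack([np.hstack([a(S,180,240,140,105),a(S,350,160,160,120)]),np.hstack([a(T,350,180,140,105),a(T,160,170,140,105)])]))
cs,ct=cam('scene'),cam('top')
def blob(I,x,y,r,th=45):
    m=(I.max(2)<th).astype(np.uint8);n,l,st,ce=cv2.connectedComponentsWithStats(m)
    for i in range(1,n):
        if np.hypot(*(ce[i]-[x,y]))<r and st[i,4]>20: print(st[i],ce[i]);best=ce[i]
    return best
ks=blob(S,240,297,12);kt=blob(T,416,233,10)
print('knob',tri(cs,ks,ct,kt), plane(cs,ks,173),plane(ct,kt,173))
E
```

```text
[231 288  18  19 244] [239.48770492 297.45901639]Traceback (most recent call last):
  File "<stdin>", line 11, in <module>
  File "<stdin>", line 10, in blob
UnboundLocalError: cannot access local variable 'best' where it is not associated with a value
```

View pics/crop0.png

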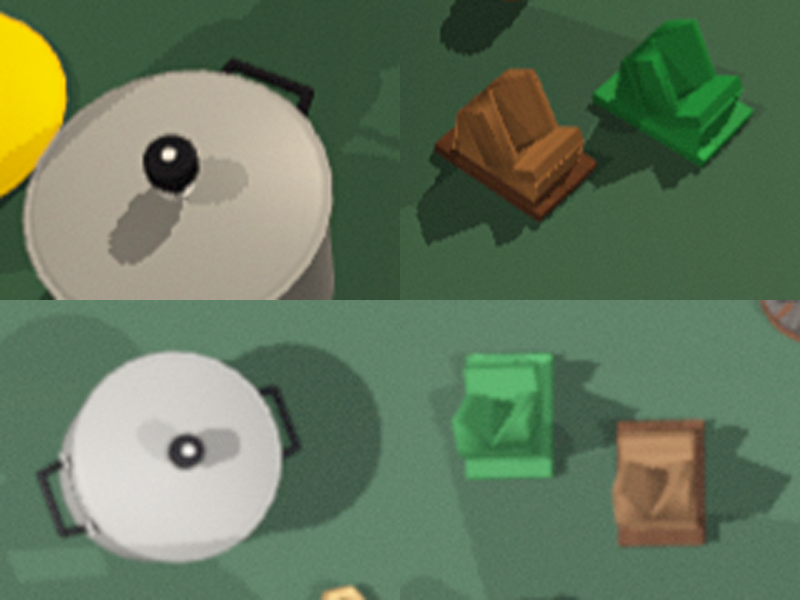

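Run:
```python
from h import *
S=cv2.imread('pics/scene0.png');T=cv2.imread('pics/top0.png')
cs,ct=cam('scene'),cam('top')
def blob(I,x,y,w,th):
    g=I.max(2)[y-w:y+w,x-w:x+w];m=(g<th).astype(np.uint8);m=cv2.morphologyEx(m,cv2.MORPH_CLOSE,np.ones((5,5)))
    n,l,st,ce=cv2.connectedComponentsWithStats(m);i=1+st[1:,4].argmax();print(st[i],ce[i]+[x-w,y-w]);return st[i,:2]+(st[i,2:4]-1)/2+[x-w,y-w]
ks=blob(S,240,297,14,60);kt=blob(T,416,233,12,100)
print('knob',tri(cs,ks,ct,kt), plane(cs,ks,173),plane(ct,kt,173))
# lid flange outline in top: bright, unsaturated
hsv=cv2.cvtColor(T,cv2.COLOR_BGR2HSV)
m=((hsv[...,1]<40)&(hsv[...,2]>130)).astype(np.uint8);m[:, :340]=0;m[:,480:]=0;m[:180]=0;m[290:]=0
m=cv2.morphologyEx(m,cv2.MORPH_OPEN,np.ones((5,5)))
c=max(cv2.findContours(m,0,1)[0],key=cv2.contourArea);e=cv2.fitEllipse(cv2.convexHull(c));print('lid ell',e)
print(plane(ct,[e[0]],132))
# others
for nm,lo,hi,box,z in [('hub',None,None,(307,163),29),('nut',0,0,(470,288),20),('jar',0,0,(181,291),85),('yellow',0,0,(420,327),10),('woodrest',0,0,(251,234),12),('greenrest',0,0,(197,210),12)]:
    print(nm,plane(ct,[box],z).round(0))
for n,uv in {'woodTL':(236,213),'woodTR':(266,213),'woodBR':(266,255),'woodBL':(236,255)}.items(): print(n,plane(ct,[uv],12).round(1))
g=T[205:262,225:280];cv2.imwrite('pics/rest_t.png',cv2.resize(g,None,fx=10,fy=10,interpolation=cv2.INTER_CUBIC))
g=S[180:250,360:435];cv2.imwrite('pics/rest_s.png',cv2.resize(g,None,fx=8,fy=8,interpolation=cv2.INTER_CUBIC))
```

```text
[  4   5  19  20 288] [239.29166667 296.91666667]
[  5   6  13  12 107] [414.8317757  232.46728972]
knob (array([ 584.03851707, -233.55366164,  173.90492412]), np.float64(1.8539499174831904)) [[ 582.90987393 -233.99266616  173.        ]] [[ 584.67850657 -232.99065504  173.        ]]
lid ell ((409.2969665527344, 235.17694091796875), (74.47594451904297, 78.46041870117188), 70.7296371459961)
[[ 581.53319763 -226.27488411  132.        ]]
hub [[801.  55.  29.]]
nut [[ 440. -429.   20.]]
jar [[421. 398.  85.]]
yellow [[ 325. -283.   10.]]
woodrest [[590. 217.  12.]]
greenrest [[659. 380.  12.]]
woodTL [[651.7 263.   12. ]]
woodTR [[652.9 173.9  12. ]]
woodBR [[528.6 170.7  12. ]]
woodBL [[527.2 259.2  12. ]]
```

View pics/rest_t.png

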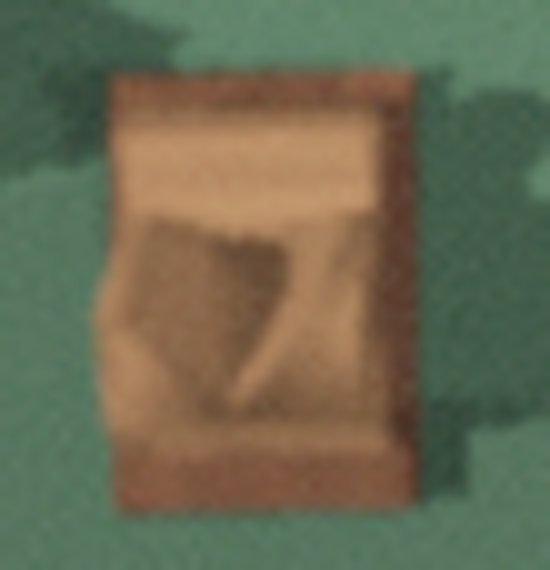

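View pics/rest_s.png

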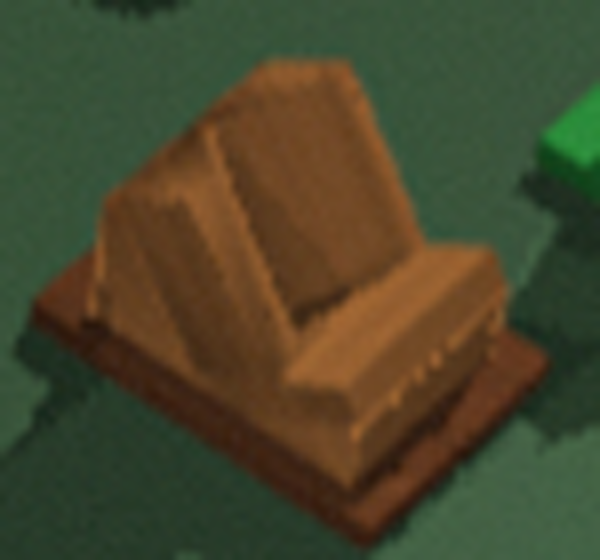

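Crop check: the bare aluminium lid has the black knob and sits on the pot. The brown block is the wooden one, with its ledge facing world +x, and the green one is the decoy. The two views put the knob at (584, −233.4, 173.9), against 173 expected, so that agrees. Next I'll plan the approach.

```bash
cat >> h.py <<'E'
def plan(target, yaw=None, Rt=None):
    o=readout.get_obs();M=R.from_rotvec(o['orientation']);d=np.array(target)-o['ee_pos']
    if Rt is None: Rt=R.from_matrix(np.array([[np.cos(yaw),np.sin(yaw),0],[np.sin(yaw),-np.cos(yaw),0],[0,0,-1]])) if yaw is not None else M
    print('t',round(o['t'],2),'pos',o['ee_pos'].round(1),'w',round(o['width'],1),'F',o['ft_force'].round(1))
    print('tool shift mm',M.inv().apply(d).round(1),'| in target axes',Rt.inv().apply(d).round(1),'| turn',(M.inv()*Rt).as_rotvec().round(4))
E
python3 -c "
from h import *
plan([584,-233.4,240],0)"
```

```text
t 0.1 pos [ 233.9 -579.1  222. ] w 87.7 F [-0.7 -0.1 -0.4]
tool shift mm [ 454.1 -189.5  -17.7] | in target axes [ 350.1 -345.7  -18. ] | turn [-1.400e-03  2.000e-04  3.838e-01]
```

Call:
carry_out(rows=[[[0.01,-0.004,-0.004],[0,0,0],0],[[0.025,-0.0105,-0.004],[0,0,0],0],[[0.035,-0.0145,-0.004],[0,0,0],0],[[0.038,-0.016,-0.006],[0,0,0],0],[[0.038,-0.016,0],[0,0,0],0],[[0.038,-0.016,0],[0,0,0],0],[[0.038,-0.016,0],[0,0,0],0],[[0.038,-0.016,0],[0,0,0],0],[[0.038,-0.016,0],[0,0,0],0],[[0.038,-0.016,0],[0,0,0],0],[[0.038,-0.016,0],[0,0,0],0],[[0.038,-0.016,0],[0,0,0],0]])

```text
t: 1.1
ee_pos: [552.5, -262.3, 241.0]
orientation: [-3.084, -0.6, -0.0]
ft_force: [0.7, -0.9, 0.1]
width: 87.8
```

Call:
carry_out(rows=[[[0.03,-0.012,0],[0,0,0],0],[[0.012,-0.005,0],[0,0,0],0],[[0,0,0],[0,0,0.09],0],[[0,0,0],[0,0,0.11],0],[[0,0,0],[0,0,0.11],0],[[0,0,0],[0,0,0.07],0]])

```text
t: 1.6
ee_pos: [583.4, -233.0, 240.6]
orientation: [-3.141, 0.002, 0.001]
ft_force: [-0.5, -0.5, 1.0]
width: 87.7
```

Run:
```python
from h import *
plan([584,-233.4,156],0)
o=readout.get_obs();I=imaging.get_image('wrist')[:,:,::-1];cv2.imwrite('pics/w1.png',I)
print(proj(cam('wrist',o),[[584,-233.4,173],[584,-233.4,183]]))
```

```text
t 1.6 pos [ 583.4 -233.   240.6] w 87.7 F [-0.5 -0.5  1. ]
tool shift mm [ 0.6  0.5 84.6] | in target axes [ 0.6  0.4 84.6] | turn [-0.0001  0.0007 -0.0015]
[[316.4015639  248.37725702]
 [316.44974406 253.44638161]]
```

View pics/w1.png

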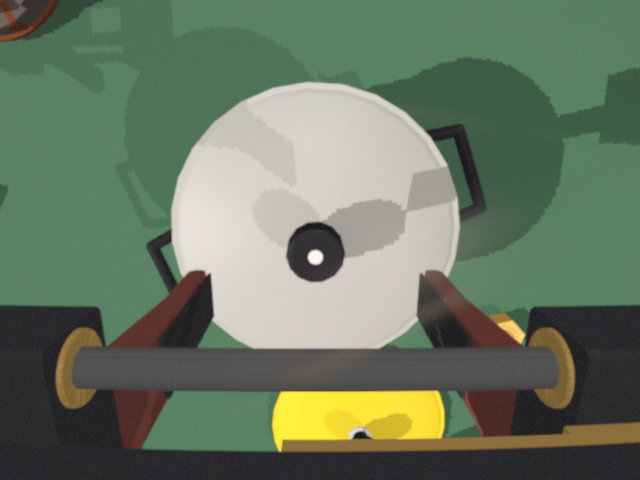

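The wrist view shows the knob at (316,251), within a couple of pixels of the prediction, midway between the fingers. I'll descend and grip.

Call:
carry_out(rows=[[[0,0,0.02],[0,0,0],0],[[0,0,0.025],[0,0,0],0],[[0,0,0.02],[0,0,0],0],[[0,0,0.014],[0,0,0],0],[[0,0,0.006],[0,0,0],0],[[0,0,0],[0,0,0],0.3],[[0,0,0],[0,0,0],0.6],[[0,0,0],[0,0,0],1],[[0,0,0],[0,0,0],1],[[0,0,0],[0,0,0],1],[[0,0,0],[0,0,0],1],[[0,0,0],[0,0,0],1]])

```text
t: 2.65
ee_pos: [584.1, -233.4, 156.2]
orientation: [3.141, 0.006, 0.001]
ft_force: [0.4, -1.2, 0.2]
width: 44.6
```

Call:
carry_out(rows=[[[0,0,0],[0,0,0],1],[[0,0,0],[0,0,0],1],[[0,0,0],[0,0,0],1],[[0,0,0],[0,0,0],1],[[0,0,0],[0,0,0],1]])

```text
t: 3.07
ee_pos: [583.9, -233.4, 155.8]
orientation: [3.142, 0.006, 0.0]
ft_force: [-1.4, 0.3, 2.9]
width: 33.2
```

Gripped: the opening is 33.2 mm on the 34 mm knob. I'll lift it straight up.

Call:
carry_out(rows=[[[0,0,-0.004],[0,0,0],1],[[0,0,-0.008],[0,0,0],1],[[0,0,-0.012],[0,0,0],1],[[0,0,-0.016],[0,0,0],1],[[0,0,-0.016],[0,0,0],1],[[0,0,-0.014],[0,0,0],1],[[0,0,-0.008],[0,0,0],1],[[0,0,-0.004],[0,0,0],1],[[0,0,0],[0,0,0],1]])

```text
t: 3.82
ee_pos: [584.3, -233.5, 238.9]
orientation: [3.141, 0.006, 0.003]
ft_force: [0.3, 0.6, -3.1]
width: 33.9
```

Run:
```python
from h import *
plan([540,5,240],0)
I=imaging.get_image('scene')[:,:,::-1]
cv2.imwrite('pics/s2.png',I[150:450,80:480])
W=imaging.get_image('wrist')[:,:,::-1];cv2.imwrite('pics/w2.png',W)
```

```text
t 3.82 pos [ 584.3 -233.5  238.9] w 33.9 F [ 0.3  0.6 -3.1]
tool shift mm [ -43.4 -238.7   -1.3] | in target axes [ -44.3 -238.5   -1.1] | turn [ 0.0007 -0.0017  0.0038]
```

View pics/s2.png

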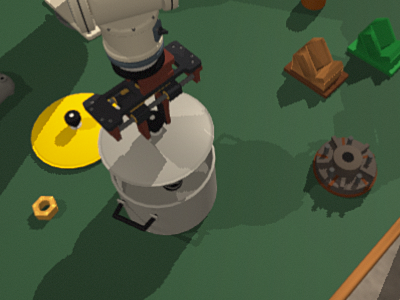

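View pics/w2.png

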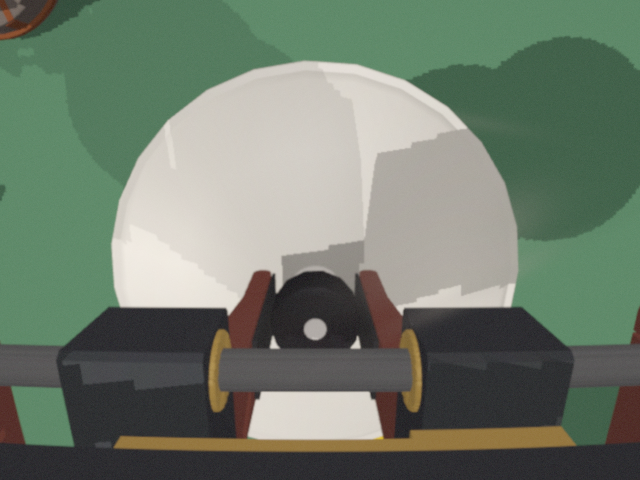

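Both views show the lid hanging level from the knob, clear of the rim. The drum's spindle shows in the pot mouth at scene crop (175,185). I'll carry the lid to the clear spot at (540, 5).

Call:
carry_out(rows=[[[-0.001,-0.008,0],[0,0,0],1],[[-0.003,-0.018,0],[0,0,0],1],[[-0.005,-0.028,0],[0,0,0],1],[[-0.006,-0.033,0],[0,0,0],1],[[-0.006,-0.033,0],[0,0,0],1],[[-0.006,-0.033,0],[0,0,0],1],[[-0.006,-0.033,0],[0,0,0],1],[[-0.005,-0.026,0],[0,0,0],1],[[-0.003,-0.018,0],[0,0,0],1],[[-0.002,-0.008,0],[0,0,0],1],[[0,0,0.01],[0,0,0],1],[[0,0,0.02],[0,0,0],1]])

```text
t: 4.92
ee_pos: [541.5, 4.5, 208.7]
orientation: [3.141, 0.008, 0.007]
ft_force: [-0.1, 0.3, -3.0]
width: 33.2
```

Run:
```python
from h import *
plan([540,5,34],0)
cv2.imwrite('pics/t3.png',imaging.get_image('top')[:,:,::-1])
cv2.imwrite('pics/s3.png',imaging.get_image('scene')[:,:,::-1])
```

```text
t 4.92 pos [541.5   4.5 208.7] w 33.2 F [-0.1  0.3 -3. ]
tool shift mm [ -2.3  -0.5 174.7] | in target axes [ -1.5  -0.5 174.7] | turn [ 0.0004 -0.0045  0.005 ]
```

View pics/t3.png

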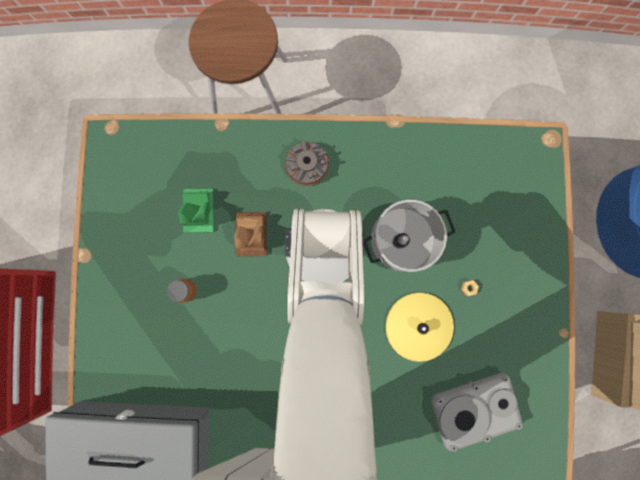

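View pics/s3.png

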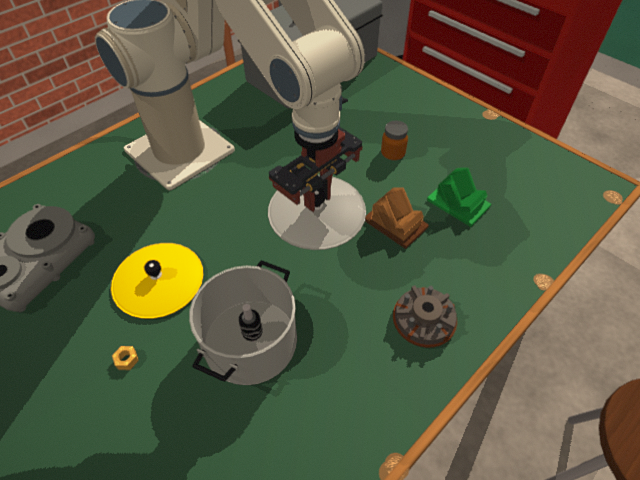

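Both views show the lid hanging level over bare desk and the drum standing in the pot (spindle tip at scene (248,308), top (401,239)). I'll lower the lid.

Call:
carry_out(rows=[[[0,0,0.015],[0,0,0],1],[[0,0,0.025],[0,0,0],1],[[0,0,0.03],[0,0,0],1],[[0,0,0.03],[0,0,0],1],[[0,0,0.025],[0,0,0],1],[[0,0,0.02],[0,0,0],1],[[0,0,0.012],[0,0,0],1],[[0,0,0.007],[0,0,0],1],[[0,0,0.004],[0,0,0],1],[[0,0,0.002],[0,0,0],1],[[0,0,0.001],[0,0,0],1]])

```text
t: 5.93
ee_pos: [540.7, 4.3, 37.3]
orientation: [3.142, 0.006, 0.002]
ft_force: [0.1, -0.1, -2.9]
width: 33.6
```

Call:
carry_out(rows=[[[0,0,0.001],[0,0,0],1],[[0,0,0.001],[0,0,0],1],[[0,0,0],[0,0,0],1]])

```text
t: 6.18
ee_pos: [540.3, 4.5, 35.2]
orientation: [3.142, 0.006, 0.002]
ft_force: [-0.7, -0.3, -3.6]
width: 33.6
```

Call:
carry_out(rows=[[[0,0,0.001],[0,0,0],1],[[0,0,0.0005],[0,0,0],1],[[0,0,0],[0,0,0],1]])

```text
t: 6.43
ee_pos: [540.3, 4.6, 33.8]
orientation: [-3.142, -0.006, -0.001]
ft_force: [-1.8, -0.3, 4.1]
width: 33.5
```

Contact: the vertical force has reversed at the expected height of 33.8 mm. I'll release it slowly and go straight up.

Call:
carry_out(rows=[[[0,0,0],[0,0,0],0.5],[[0,0,0],[0,0,0],0.3],[[0,0,0],[0,0,0],0],[[0,0,0],[0,0,0],0],[[0,0,0],[0,0,0],0],[[0,0,0],[0,0,0],0],[[0,0,0],[0,0,0],0],[[0,0,0],[0,0,0],0]])

```text
t: 7.1
ee_pos: [540.0, 4.5, 33.2]
orientation: [-3.142, -0.006, 0.0]
ft_force: [-0.8, 0.4, 0.8]
width: 83.2
```

Run:
```python
from h import *
plan([540,5,250],0)
T=cv2.imread('pics/t3.png');S=cv2.imread('pics/s3.png')
cs,ct=cam('scene'),cam('top')
# crops of the drum
a=lambda I,x,y,w,h:cv2.resize(I[y:y+h,x:x+w],(400,300),interpolation=cv2.INTER_CUBIC)
cv2.imwrite('pics/drum.png',np.hstack([a(S,190,260,120,90),a(T,360,195,100,75)]))
S2=imaging.get_image('scene')[:,:,::-1];cv2.imwrite('pics/s4.png',cv2.resize(S2[120:270,220:420],(800,600)))
```

```text
t 7.1 pos [540.    4.5  33.2] w 83.2 F [-0.8  0.4  0.8]
tool shift mm [   0.    -0.5 -216.8] | in target axes [   0.    -0.5 -216.8] | turn [-0.      0.      0.0038]
```

View pics/drum.png

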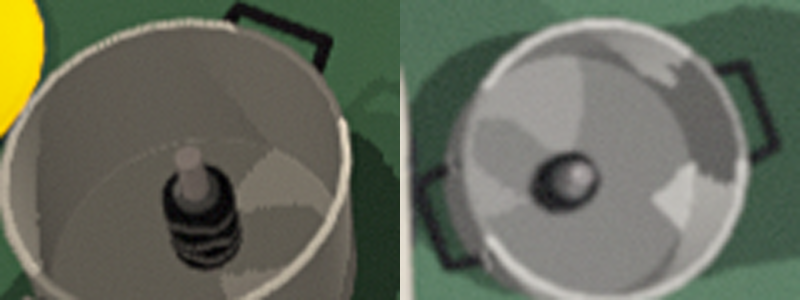

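View pics/s4.png

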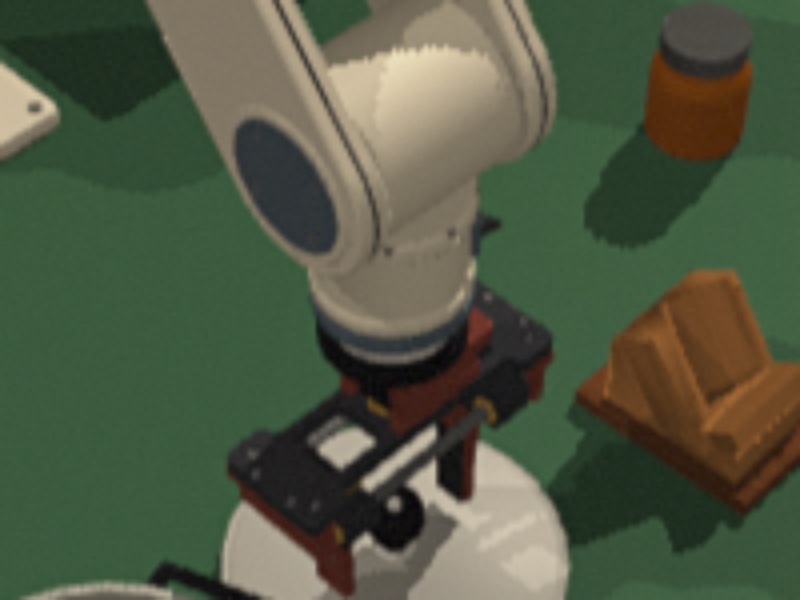

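The lid lies flat with the fingers open on either side of the knob. Measuring the drum spindle tip now (scene ≈(246.4,307.4), top ≈(405,238.3)).

Run:
```python
from h import *
cs,ct=cam('scene'),cam('top')
a=(246.4,307.2);b=(405,238.3)
print(tri(cs,a,ct,b),plane(cs,a,112),plane(ct,b,112))
p=plane(cs,a,112)[0]
plan([p[0],p[1],260],0)
```

```text
(array([ 574.55620839, -218.98344909,  111.2657921 ]), np.float64(0.956186586026132)) [[ 574.63860864 -219.56198781  112.        ]] [[ 574.77305103 -218.45529682  112.        ]]
t 7.15 pos [540.    4.5  33.1] w 86.4 F [ 0.8  0.1 -0.3]
tool shift mm [  33.8  224.2 -226.9] | in target axes [  34.7  224.1 -226.9] | turn [-0.      0.      0.0038]
```

Call:
carry_out(rows=[[[0,0,-0.008],[0,0,0],0],[[0,0,-0.02],[0,0,0],0],[[0,0,-0.03],[0,0,0],0],[[0,0,-0.035],[0,0,0],0],[[0,0,-0.035],[0,0,0],0],[[0,0,-0.035],[0,0,0],0],[[0,0,-0.03],[0,0,0],0],[[0,0,-0.02],[0,0,0],0],[[0,0,-0.014],[0,0,0],0]])

```text
t: 7.9
ee_pos: [540.8, 4.5, 263.8]
orientation: [3.142, 0.006, 0.007]
ft_force: [0.3, 0.3, -0.4]
width: 88.0
```

Call:
carry_out(rows=[[[0.002,0.012,0],[0,0,0],0],[[0.004,0.025,0],[0,0,0],0],[[0.005,0.034,0],[0,0,0],0],[[0.005,0.034,0],[0,0,0],0],[[0.005,0.034,0],[0,0,0],0],[[0.005,0.034,0],[0,0,0],0],[[0.004,0.026,0],[0,0,0],0],[[0.003,0.016,0],[0,0,0],0],[[0.001,0.0085,0],[0,0,0],0],[[0,0,0],[0,0,0],0]])

```text
t: 8.73
ee_pos: [574.4, -220.2, 259.3]
orientation: [-3.141, -0.003, 0.002]
ft_force: [0.7, 0.5, -0.6]
width: 87.5
```

Run:
```python
from h import *
plan([574.6,-219,78],0)
o=readout.get_obs();I=imaging.get_image('wrist')[:,:,::-1];cv2.imwrite('pics/w5.png',I)
print(proj(cam('wrist',o),[[574.6,-219,112],[574.6,-219,4]]))
T=imaging.get_image('top')[:,:,::-1];S=imaging.get_image('scene')[:,:,::-1];cv2.imwrite('pics/t5.png',T);cv2.imwrite('pics/s5.png',S)
```

```text
t 8.73 pos [ 574.4 -220.2  259.3] w 87.5 F [ 0.7  0.5 -0.6]
tool shift mm [  0.4  -1.2 181.3] | in target axes [  0.2  -1.2 181.3] | turn [-0.0003  0.0011  0.002 ]
[[313.97551176 219.48428786]
 [314.31545273 196.83168741]]
```

View pics/w5.png

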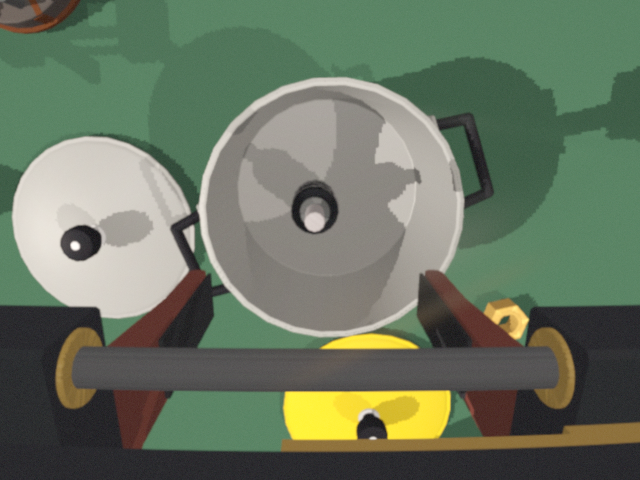

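View pics/s5.png

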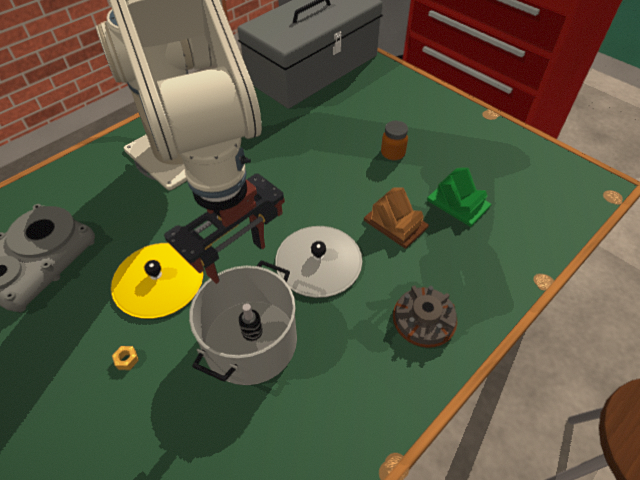

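The spindle tip is at wrist (315,219), as predicted, and the lid rests clear at scene (319,265). I'll go down over the spindle and grip.

Call:
carry_out(rows=[[[0,-0.001,0.01],[0,0,0],0],[[0,0,0.025],[0,0,0],0],[[0,0,0.03],[0,0,0],0],[[0,0,0.03],[0,0,0],0],[[0,0,0.025],[0,0,0],0],[[0,0,0.02],[0,0,0],0],[[0,0,0.016],[0,0,0],0],[[0,0,0.012],[0,0,0],0],[[0,0,0.008],[0,0,0],0],[[0,0,0.004],[0,0,0],0],[[0,0,0],[0,0,0],0.2],[[0,0,0],[0,0,0],0.4]])

```text
t: 9.88
ee_pos: [575.3, -217.8, 80.7]
orientation: [3.141, 0.006, 0.001]
ft_force: [-0.1, -0.4, 0.3]
width: 77.8
```

Call:
carry_out(rows=[[[0,0,0],[0,0,0],0.6],[[0,0,0],[0,0,0],0.7],[[0,0,0],[0,0,0],1],[[0,0,0],[0,0,0],1],[[0,0,0],[0,0,0],1],[[0,0,0],[0,0,0],1],[[0,0,0],[0,0,0],1],[[0,0,0],[0,0,0],1],[[0,0,0],[0,0,0],1],[[0,0,0],[0,0,0],1],[[0,0,0],[0,0,0],1]])

```text
t: 10.8
ee_pos: [574.7, -217.9, 80.0]
orientation: [-3.142, -0.006, 0.0]
ft_force: [0.2, 0.3, -1.6]
width: 15.5
```

Gripped at 15.5 mm on the 16 mm spindle. Lifting out.

Call:
carry_out(rows=[[[0,0,-0.004],[0,0,0],1],[[0,0,-0.01],[0,0,0],1],[[0,0,-0.018],[0,0,0],1],[[0,0,-0.025],[0,0,0],1],[[0,0,-0.028],[0,0,0],1],[[0,0,-0.028],[0,0,0],1],[[0,0,-0.028],[0,0,0],1],[[0,0,-0.025],[0,0,0],1],[[0,0,-0.018],[0,0,0],1],[[0,0,-0.01],[0,0,0],1],[[0,0,-0.006],[0,0,0],1],[[0,0,0],[0,0,0],1]])

```text
t: 11.8
ee_pos: [575.0, -217.9, 281.2]
orientation: [3.141, 0.006, 0.002]
ft_force: [-0.1, -0.4, -3.2]
width: 15.6
```

Run:
```python
from h import *
plan([560,180,280],0)
S=imaging.get_image('scene')[:,:,::-1];cv2.imwrite('pics/s6.png',cv2.resize(S[150:390,120:440],(800,600)))
W=imaging.get_image('wrist')[:,:,::-1];cv2.imwrite('pics/w6.png',W)
```

```text
t 11.8 pos [ 575.  -217.9  281.2] w 15.6 F [-0.1 -0.4 -3.2]
tool shift mm [ -13.5 -398.     1. ] | in target axes [ -15.  -397.9    1.2] | turn [ 0.0005 -0.0013  0.0038]
```

View pics/s6.png

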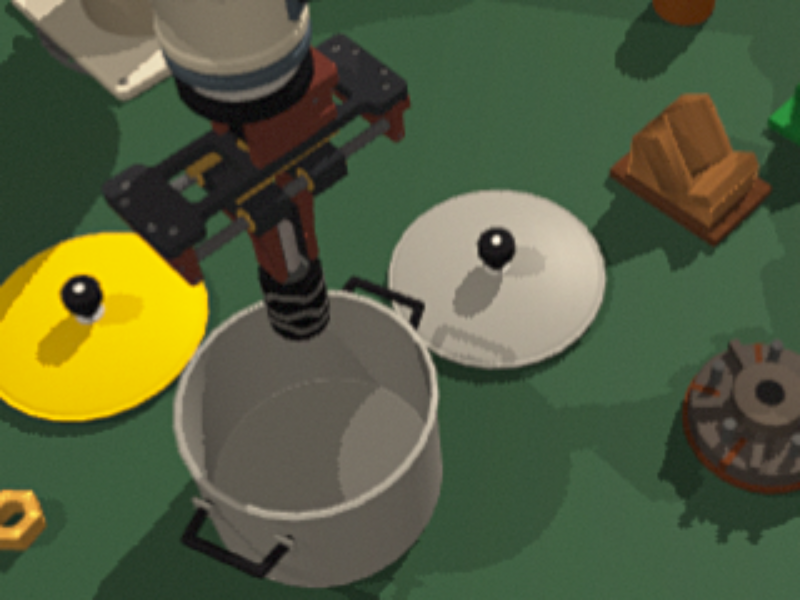

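View pics/w6.png

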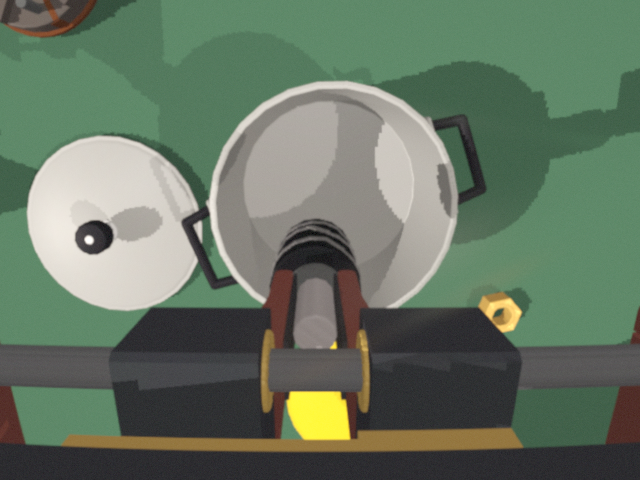

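The drum hangs upright and clear of the pot, and the lid is undisturbed. I'll carry it toward the rest and stop short, at x≈510, to look at the block with the wrist camera.

Call:
carry_out(rows=[[[-0.002,-0.012,0],[0,0,0],1],[[-0.004,-0.024,0],[0,0,0],1],[[-0.005,-0.034,0],[0,0,0],1],[[-0.006,-0.038,0],[0,0,0],1],[[-0.006,-0.038,0],[0,0,0],1],[[-0.006,-0.038,0],[0,0,0],1],[[-0.006,-0.038,0],[0,0,0],1],[[-0.006,-0.038,0],[0,0,0],1],[[-0.006,-0.038,0],[0,0,0],1],[[-0.006,-0.038,0],[0,0,0],1],[[-0.005,-0.034,0],[0,0,0],1],[[-0.004,-0.028,0],[0,0,0],1]])

```text
t: 12.9
ee_pos: [509.3, 182.6, 278.9]
orientation: [3.141, 0.008, -0.004]
ft_force: [0.5, -0.3, -3.0]
width: 15.5
```

Call:
carry_out(rows=[[[-0.003,-0.02,0],[0,0,0],1],[[-0.001,-0.012,0],[0,0,0],1],[[0,-0.005,0],[0,0,0],1],[[0,0,0],[0,0,0],1]])

```text
t: 13.23
ee_pos: [506.7, 217.5, 279.5]
orientation: [3.141, 0.008, -0.002]
ft_force: [-0.2, -0.7, -3.9]
width: 15.4
```

Run:
```python
from h import *
plan([510,217,280],0)
o=readout.get_obs();np.save('o7.npy',np.r_[o['ee_pos'],o['orientation']])
W=imaging.get_image('wrist')[:,:,::-1];cv2.imwrite('pics/w7.png',W)
```

```text
t 13.23 pos [506.7 217.5 279.5] w 15.4 F [-0.2 -0.7 -3.9]
tool shift mm [ 3.3  0.5 -0.5] | in target axes [ 3.3  0.5 -0.5] | turn [0.0005 0.0011 0.0052]
```

View pics/w7.png

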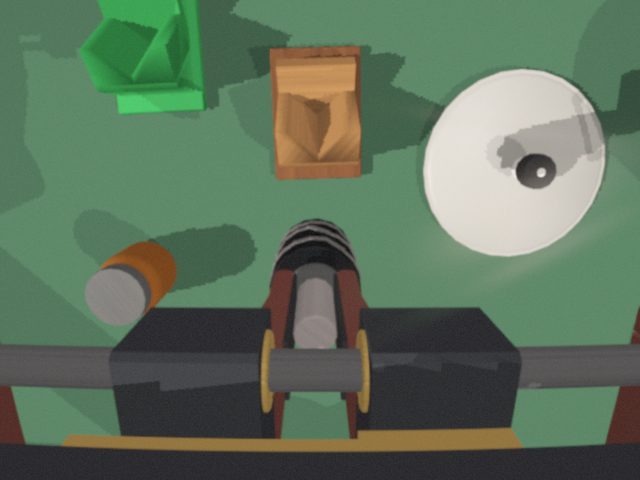

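The wooden rest appears whole at wrist (270–361, 46–180), with the ledge toward the top of the image (world +x). I'll enlarge it to measure the corners.

Run:
```python
from h import *
I=cv2.imread('pics/w7.png')[38:188,255:375];cv2.imwrite('pics/w7c.png',cv2.resize(I,(480,600),interpolation=cv2.INTER_CUBIC))
```

```text
(no output)
```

View pics/w7c.png

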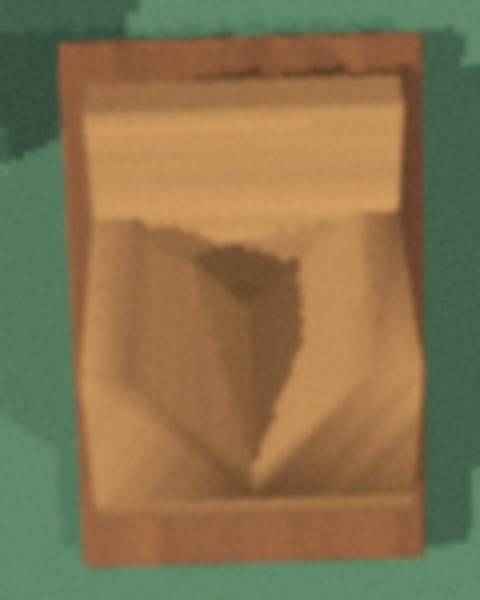

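Run:
```python
from h import *
v=np.load('o7.npy');o=dict(ee_pos=v[:3],orientation=v[3:])
cw,cs,ct=cam('wrist',o),cam('scene'),cam('top')
for c in (cw,cs,ct): print('cam pos',(-c[2].T@c[3]).round(0))
f=lambda x,y:[255+(x+.5)/4-.5,38+(y+.5)/4-.5]
B=[f(59,43),f(421,35),f(423,555),f(85,565)]
P=plane(cw,B,12);print(P.round(1));print('sides',[np.linalg.norm(P[i]-P[(i+1)%4]).round(1) for i in range(4)],'centre',P.mean(0).round(1))
d=(P[0]+P[1]-P[2]-P[3]);print('yaw x',np.degrees(np.arctan2(d[1],d[0])))
d=(P[0]+P[3]-P[1]-P[2]);print('yaw y',np.degrees(np.arctan2(-d[0],d[1])))
L=[f(85,112),f(403,103)]
for z in (30,40,50): 
  Q=plane(cw,L,z);print(z,Q.round(1),np.linalg.norm(Q[0]-Q[1]).round(1))
S=cv2.imread('pics/s5.png')
cv2.imwrite('pics/rest_s2.png',cv2.resize(S[180:250,360:435],None,fx=8,fy=8,interpolation=cv2.INTER_LANCZOS4))
B2=[(360+(37+.5)/8-.5,180+(318)/8-.5)]
print(proj(cs,P).round(1))
```

```text
cam pos [575. 218. 441.]
cam pos [1029. -465.  953.]
cam pos [ 460.   21. 1355.]
[[652.  263.2  12. ]
 [654.3 174.5  12. ]
 [526.8 170.4  12. ]
 [523.8 258.9  12. ]]
sides [np.float64(88.7), np.float64(127.5), np.float64(88.5), np.float64(128.3)] centre [589.2 216.8  12. ]
yaw x 1.8946840657143458
yaw y 1.7108073903095347
30 [[633.4 255.4  30. ]
 [635.7 180.2  30. ]] 75.2
40 [[631.9 254.5  40. ]
 [634.3 181.2  40. ]] 73.4
50 [[630.5 253.6  50. ]
 [632.8 182.1  50. ]] 71.6
[[428.2 224.4]
 [405.3 245.7]
 [363.3 217.1]
 [386.2 197.5]]
```

View pics/rest_s2.png

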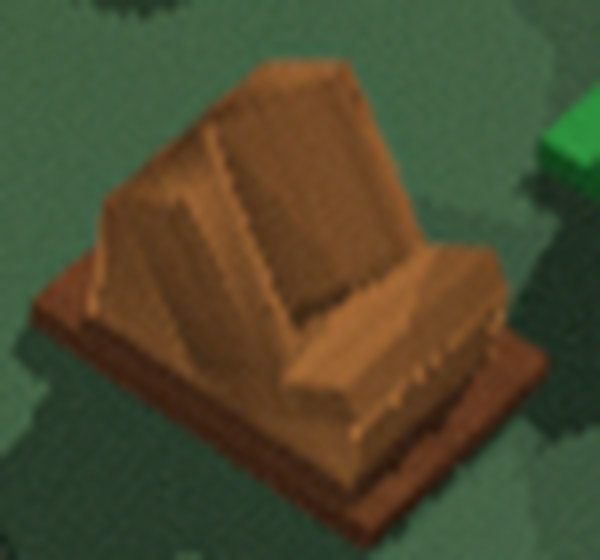

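Run:
```python
from h import *
v=np.load('o7.npy');o=dict(ee_pos=v[:3],orientation=v[3:])
cw,cs,ct=cam('wrist',o),cam('scene'),cam('top')
f=lambda x,y:[255+(x+.5)/4-.5,38+(y+.5)/4-.5]
g=lambda x,y:[360+(x+.5)/8-.5,180+(y+.5)/8-.5]
R1,d1=tri(cw,f(403,103),cs,g(350,390)); R2,d2=tri(cw,f(85,112),cs,g(495,250))
print('ledge front',R1.round(1),round(d1,1),R2.round(1),round(d2,1),np.linalg.norm(R1-R2).round(1))
# V ridge points: left V-edge top (world +y) wrist and scene
for n,a,b in [('V edge foot -y',(358,212),(290,325)),('V top edge -y  ',(380,372),(208,128)),('V top +y',(112,382),(350,65)),('ledge rear -y',(400,208),(285,378))]:
    p,d=tri(cw,f(*a),cs,g(*b));print(n,p.round(1),d.round(1))
```

```text
ledge front [633.7 182.9  51. ] 2.7 [630.8 253.9  51.7] 1.3 71.0
V edge foot -y [608.  191.1  51. ] 2.5
V top edge -y   [572.1 189.6 107.8] 4.0
V top +y [573.5 246.3  93.5] 4.9
ledge rear -y [612.2 181.9  38.8] 2.7
```

The ledge's front edge triangulates to a mid-point of (632.3, 218.4, 51.3). Its width comes out at 71 mm against 72 given, and the yaw is +1.8°. That puts the groove origin at about (614.3, 217.8, 38.7). First I'll tilt the tool at a safe height.

```bash
cat >> h.py <<'E'
def groove(psi=np.radians(1.8),O=(614.3,217.8,38.7)):
    a=np.radians(35);c,s=np.cos(psi),np.sin(psi)
    gz=np.array([-np.sin(a)*c,-np.sin(a)*s,np.cos(a)]);gx=np.array([np.cos(a)*c,np.cos(a)*s,np.sin(a)]);gy=np.cross(gz,gx)
    return np.array(O),gx,gy,gz,R.from_matrix(np.c_[gx,-gy,-gz])
E
python3 - <<'E'
from h import *
O,gx,gy,gz,Rt=groove()
plan(O+(54+22+40)*gz+40*gx,Rt=Rt)
E
```

```text
t 13.28 pos [506.9 216.6 279.6] w 15.4 F [ 0.2  0.2 -3.7]
tool shift mm [ 73.8   0.  122.8] | in target axes [-10.2   2.1 142.9] | turn [ 0.0091  0.6118 -0.026 ]
```

Call:
carry_out(rows=[[[0,0,0],[0,0.03,-0.002],1],[[0,0,0],[0.001,0.05,-0.003],1],[[0,0,0],[0.001,0.07,-0.003],1],[[0,0,0],[0.001,0.08,-0.003],1],[[0,0,0],[0.001,0.08,-0.003],1],[[0,0,0],[0.001,0.08,-0.003],1],[[0,0,0],[0.001,0.08,-0.003],1],[[0,0,0],[0.001,0.07,-0.003],1],[[0,0,0],[0.001,0.045,-0.002],1],[[0,0,0],[0.001,0.027,-0.001],1],[[0,0,0],[0,0,0],1]])

```text
t: 14.2
ee_pos: [506.9, 213.4, 280.7]
orientation: [-2.988, -0.051, -0.936]
ft_force: [0.5, 0.4, -4.3]
width: 15.4
```

Run:
```python
from h import *
O,gx,gy,gz,Rt=groove()
plan(O+(54+22+40)*gz+40*gx,Rt=Rt)
o=readout.get_obs();np.save('o8.npy',np.r_[o['ee_pos'],o['orientation']])
S=imaging.get_image('scene')[:,:,::-1];cv2.imwrite('pics/s8f.png',S);cv2.imwrite('pics/s8.png',cv2.resize(S[80:260,260:500],(800,600),interpolation=cv2.INTER_CUBIC))
W=imaging.get_image('wrist')[:,:,::-1];cv2.imwrite('pics/w8.png',W)
```

```text
t 14.2 pos [506.9 213.4 280.7] w 15.4 F [ 0.5  0.4 -4.3]
tool shift mm [-10.3  -0.9 143.9] | in target axes [-10.8  -1.1 143.9] | turn [-0.001   0.0035  0.0025]
```

View pics/s8.png

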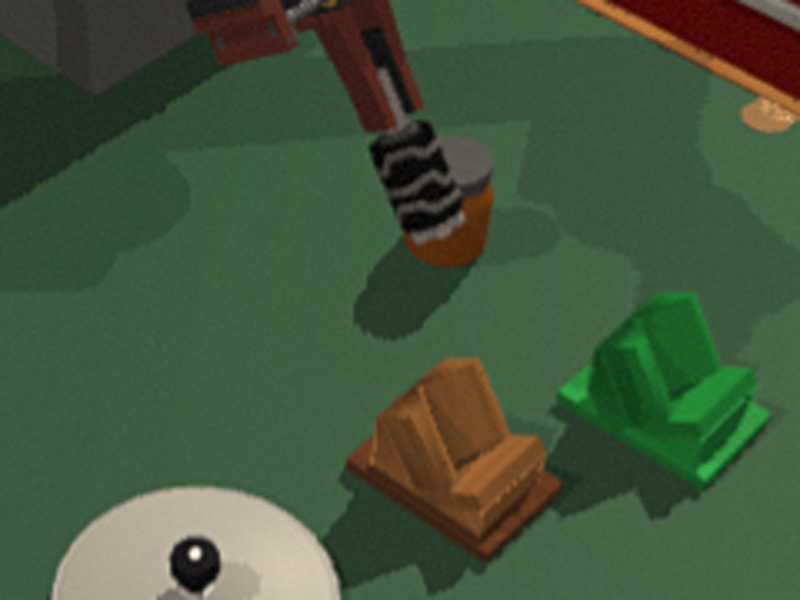

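View pics/w8.png

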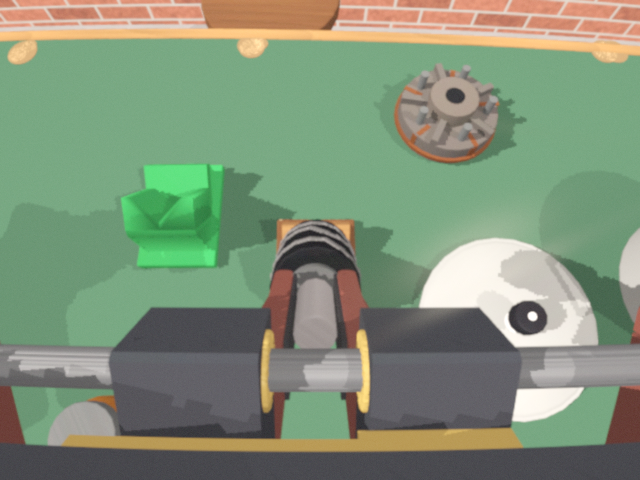

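The drum looks the same in the wrist image before and after the tilt (barrel edge at (315,219)), so it hasn't slipped in the grip. Moving to the pre-insert pose.

Call:
carry_out(rows=[[[-0.001,0,0.008],[0,0.0035,0.0025],1],[[-0.001,0,0.016],[0,0,0],1],[[-0.002,-0.001,0.022],[0,0,0],1],[[-0.002,0,0.024],[0,0,0],1],[[-0.002,0,0.024],[0,0,0],1],[[-0.001,0,0.022],[0,0,0],1],[[-0.001,0,0.016],[0,0,0],1],[[0,0,0.009],[0,0,0],1],[[0,0,0.003],[0,0,0],1],[[0,0,0],[0,0,0],1]])

```text
t: 15.13
ee_pos: [591.3, 207.7, 174.6]
orientation: [-2.98, -0.075, -0.871]
ft_force: [-0.9, 0.2, -3.1]
width: 15.9
```

Run:
```python
from h import *
O,gx,gy,gz,Rt=groove()
plan(O+(54+22+10)*gz+25*gx,Rt=Rt)
o=readout.get_obs();np.save('o9.npy',np.r_[o['ee_pos'],o['orientation']])
S=imaging.get_image('scene')[:,:,::-1];cv2.imwrite('pics/s9f.png',S);cv2.imwrite('pics/s9.png',cv2.resize(S[120:255,320:500],(800,600),interpolation=cv2.INTER_CUBIC))
W=imaging.get_image('wrist')[:,:,::-1];cv2.imwrite('pics/w9.png',W)
```

```text
t 15.13 pos [591.3 207.7 174.6] w 15.9 F [-0.9  0.2 -3.1]
tool shift mm [-32.1  -8.4  40.3] | in target axes [-33.9  -9.4  38.7] | turn [-0.0319  0.042   0.0091]
```

View pics/s9.png

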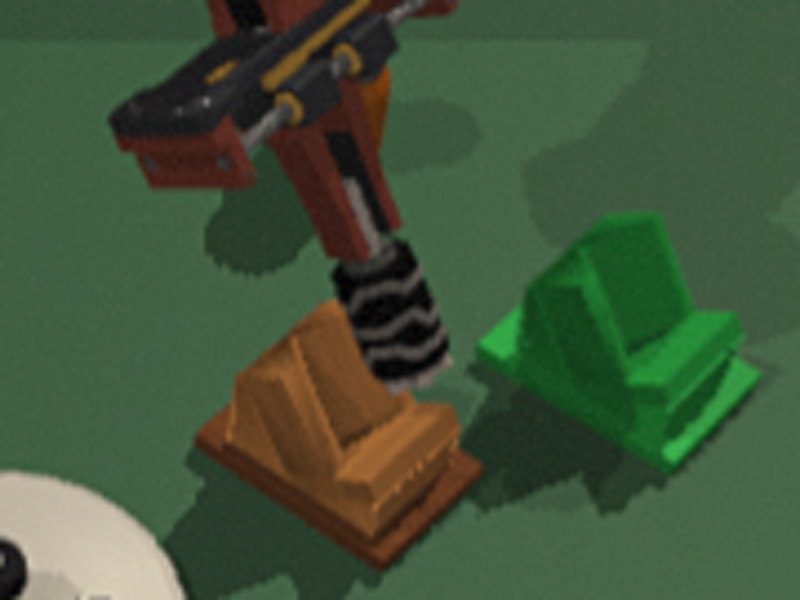

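View pics/w9.png

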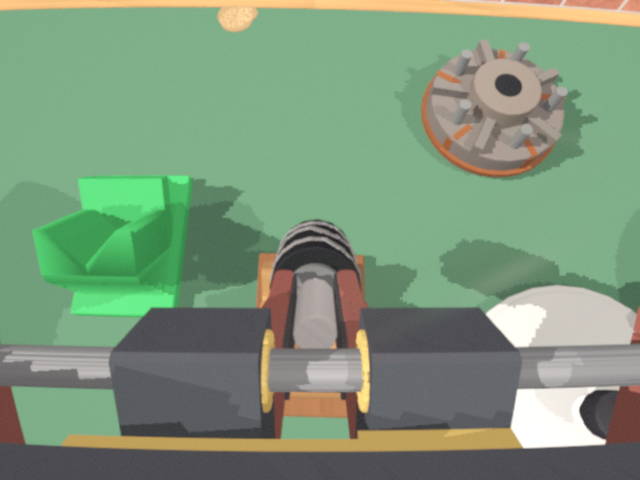

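The arm did not reach the commanded pose (the turn is off by about 0.05 rad). Checking the joints for a limit.

Run:
```python
from h import *
o=readout.get_obs();print(o['qpos'].round(3),o['qvel'].round(3),o['joint_torque'].round(1),o['t'])
O,gx,gy,gz,Rt=groove()
plan(O+(54+22+10)*gz+25*gx,Rt=Rt)
```

```text
[ 0.401  0.344  2.042 -0.684  0.263  2.541] [ 0.007 -0.015  0.006 -0.002 -0.002 -0.001] [ -0.3 -45.  -23.   -0.6  -1.7   0. ] 15.2333
t 15.23 pos [590.9 208.1 175.7] w 15.6 F [-0.1  0.4 -3.9]
tool shift mm [-32.4  -7.9  41.4] | in target axes [-34.2  -8.9  39.8] | turn [-0.0327  0.0407  0.0097]
```

Joint 6 is at its end stop (2.54). A half turn about the tool axis gives the same grasp, and the drum's own turn doesn't matter, so I'll turn −π about tool z here, well clear of the block. That brings joint 6 back to about −0.6.

Call:
carry_out(rows=[[[0,0,0],[0,0,-0.05],1],[[0,0,0],[0,0,-0.1],1],[[0,0,0],[0,0,-0.12],1],[[0,0,0],[0,0,-0.12],1],[[0,0,0],[0,0,-0.12],1],[[0,0,0],[0,0,-0.12],1],[[0,0,0],[0,0,-0.12],1],[[0,0,0],[0,0,-0.12],1],[[0,0,0],[0,0,-0.12],1],[[0,0,0],[0,0,-0.12],1],[[0,0,0],[0,0,-0.12],1],[[0,0,0],[0,0,-0.12],1]])

```text
t: 16.23
ee_pos: [590.8, 208.6, 176.6]
orientation: [2.087, 1.772, 0.66]
ft_force: [-0.6, 0.1, -2.9]
width: 15.6
```

```bash
cat >> h.py <<'E'
def flip(Rt): return Rt*R.from_rotvec([0,0,np.pi])
E
python3 - <<'E'
from h import *
o=readout.get_obs();print(o['qpos'].round(3))
O,gx,gy,gz,Rt=groove()
plan(O+(54+22+40)*gz+40*gx,Rt=flip(Rt))
E
```

```text
[ 0.402  0.343  2.043 -0.684  0.263  1.185]
t 16.23 pos [590.8 208.6 176.6] w 15.6 F [-0.6  0.1 -2.9]
tool shift mm [  4.  -20.4  11.7] | in target axes [19.6  8.4 10.6] | turn [-0.011  -0.0582 -1.775 ]
```

Call:
carry_out(rows=[[[0,0,0],[0,0,-0.12],1],[[0,0,0],[0,0,-0.12],1],[[0,0,0],[0,0,-0.12],1],[[0,0,0],[0,0,-0.12],1],[[0,0,0],[0,0,-0.12],1],[[0,0,0],[0,0,-0.12],1],[[0,0,0],[0,0,-0.12],1],[[0,0,0],[0,0,-0.12],1],[[0,0,0],[0,0,-0.12],1],[[0,0,0],[0,0,-0.12],1],[[0,0,0],[0,0,-0.12],1],[[0,0,0],[0,0,-0.12],1]])

```text
t: 17.23
ee_pos: [590.8, 208.6, 176.6]
orientation: [0.377, 2.552, 0.18]
ft_force: [0.2, 0.0, -3.8]
width: 15.4
```

Call:
carry_out(rows=[[[0,0,0],[0,0,-0.12],1],[[0,0,0],[0,0,-0.1],1],[[0,0,0],[0,0,-0.06],1],[[0,0,0],[0,0,0],1]])

```text
t: 17.57
ee_pos: [590.8, 208.6, 176.5]
orientation: [0.022, 2.571, 0.077]
ft_force: [0.4, -0.5, -3.9]
width: 15.3
```

Run:
```python
from h import *
o=readout.get_obs();print(o['qpos'].round(3))
O,gx,gy,gz,Rt=groove()
plan(O+(54+22+40)*gz+40*gx,Rt=flip(Rt))
```

```text
[ 0.402  0.343  2.043 -0.684  0.263 -0.532]
t 17.57 pos [590.8 208.6 176.5] w 15.3 F [ 0.4 -0.5 -3.9]
tool shift mm [19.5  7.  11.6] | in target axes [19.5  8.5 10.5] | turn [ 0.0321 -0.0407 -0.0593]
```

Half turn done, with joint 6 now at −0.53. I'll correct the residual shift and turn.

Call:
carry_out(rows=[[[0,0,0],[0.008,-0.01,-0.015],1],[[0,0,0],[0.008,-0.01,-0.015],1],[[0,0,0],[0.008,-0.01,-0.015],1],[[0,0,0],[0.008,-0.011,-0.014],1],[[0.004,0.0015,0.002],[0,0,0],1],[[0.006,0.0025,0.003],[0,0,0],1],[[0.006,0.0025,0.003],[0,0,0],1],[[0.0035,0.002,0.0025],[0,0,0],1],[[0,0,0],[0,0,0],1]])

```text
t: 18.32
ee_pos: [579.9, 216.9, 155.4]
orientation: [-0.035, 2.532, 0.014]
ft_force: [-0.2, 0.1, -3.2]
width: 15.7
```

Run:
```python
from h import *
o=readout.get_obs();print(o['qpos'].round(3))
O,gx,gy,gz,Rt=groove()
plan(O+(54+22+40)*gz+40*gx,Rt=flip(Rt))
plan(O+(54+22+10)*gz+25*gx,Rt=flip(Rt))
```

```text
[ 0.457  0.382  2.079 -1.132  0.264 -0.093]
t 18.32 pos [579.9 216.9 155.4] w 15.7 F [-0.2  0.1 -3.2]
tool shift mm [-1.2 -0.2 -0.7] | in target axes [-1.2 -0.2 -0.7] | turn [ 0.0002 -0.0015 -0.0037]
t 18.32 pos [579.9 216.9 155.4] w 15.7 F [-0.2  0.1 -3.2]
tool shift mm [13.7 -0.3 29.3] | in target axes [13.8 -0.2 29.3] | turn [ 0.0002 -0.0015 -0.0037]
```

Joint 4 (−1.13, limit −1.31) is becoming the tight one. I'll fit the arm's link lengths from the recorded states and predict the joints at home.

```bash
cat > fk.py <<'E'
from h import *
from scipy.optimize import least_squares
data=[([-1.206,0.423,1.63,0,1.089,-0.019],[234.045,-579.506,222.675],None),
([0.401,0.344,2.042,-0.684,0.263,2.541],[590.9,208.1,176.0],None),
([0.402,0.343,2.043,-0.684,0.263,-0.532],[590.8,208.6,176.5],[0.022,2.571,0.077]),
([0.457,0.382,2.079,-1.132,0.264,-0.093],[579.9,216.9,155.4],[-0.035,2.532,0.014])]
def fk(q,p):
    a0,h,L1,L2,e,L,c6=p
    Rz=lambda a:R.from_euler('z',a);Ry=lambda a:R.from_euler('y',a)
    b=Rz(q[0]);
    A=b*Ry(q[1]);B=A*Ry(q[2]);W=B*Rz(q[3])*Ry(q[4]);T=W*Rz(q[5]+c6)
    w=b.apply([a0,0,h])+A.apply([0,0,L1])+B.apply([e,0,L2])
    return w+W.apply([0,0,L]),T
E
python3 - <<'E'
from fk import *
pr=np.array([0,300,450,450,0,200,np.pi/2])
def res(p):
    r=[]
    for q,x,o in data:
        X,T=fk(q,p);r+=list(X-x)
        if o is not None: r+=list(200*(T.inv()*R.from_rotvec(o)).as_rotvec())
    return np.array(r+list(0.01*(p-pr)[:6]))
best=None
for c in (np.pi/2,-np.pi/2):
    p0=pr.copy();p0[6]=c
    s=least_squares(res,p0)
    if best is None or s.cost<best.cost: best=s
p=best.x;print(best.cost,p.round(3));print(res(p).round(1))
np.save('p.npy',p)
O,gx,gy,gz,Rt=groove();Rf=flip(Rt)
def ik(X,Rw,q0):
    lo=np.array([-3,-.9,.09,-1.31,.11,-2.54])-.5;hi=-lo*0+np.array([3,2.11,2.58,4.45,2.69,2.54])+.5
    s=least_squares(lambda q:np.r_[(fk(q,p)[0]-X),300*(fk(q,p)[1].inv()*Rw).as_rotvec()],q0);return s.x,s.cost
q=data[-1][0]
for n,X in [('now',O+116*gz+40*gx),('pre',O+86*gz+25*gx),('in+10',O+86*gz),('home',O+76*gz)]:
    q,c=ik(X,Rf,q);print(n,q.round(3),round(c,4))
E
```

```text
79.59626539835293 [ 93.255 296.402 449.883 416.106  46.443 249.5     1.571]
[-11.1  -4.3   0.3   0.6  -1.8  -0.6   0.1  -1.9  -1.   -0.   -0.1   0.
  -0.4   2.4   1.2   0.   -0.   -0.    0.9  -0.   -0.   -0.3   0.5   0.5]
now [ 0.452  0.382  2.08  -1.14   0.26  -0.093] 0.0
pre [ 0.448  0.466  2.079 -1.46   0.235  0.233] 0.0
in+10 [ 0.465  0.479  2.129 -1.704  0.246  0.5  ] 0.0
home [ 0.46   0.507  2.117 -1.767  0.246  0.56 ] 0.0
```

The fitted model reproduces the measured orientations. With the tool exactly coaxial at home, joint 4 would need about −1.77, which is outside its range.

So I'll keep the tool slightly more upright than the groove. As the foot meets the groove, the drum can pivot in the pads about the jaw axis, which lies along groove y, and align itself. I'll work out how much is needed.

```bash
cat > path.py <<'E'
from fk import *
p=np.load('p.npy')
def ik(X,Rw,q0):
    s=least_squares(lambda q:np.r_[(fk(q,p)[0]-X),300*(fk(q,p)[1].inv()*Rw).as_rotvec()],q0);return s.x,s.cost
O,gx,gy,gz,Rt=groove()
def pose(dx,dz,delta,align=False,up=22):
    # tool frame for held drum: foot centre at O+dx gx+dz gz. delta: tool more upright by delta (rot about gy)
    Rw=flip(R.from_rotvec(gy*delta)*Rt); tz=Rw.apply([0,0,1])
    if align: X=O+dx*gx+(dz+54+up+19)*gz+19*tz      # drum aligned with groove, pivoted in pads
    else: X=O+dx*gx+dz*gz-(54+up)*tz
    return X,Rw
E
python3 - <<'E'
from path import *
for delta in (0.12,0.14,0.16,0.18):
    q=data[-1][0];print(delta, 'polar',np.degrees(np.arccos(pose(0,0,delta)[1].apply([0,0,1])[2])).round(1))
    for n,a in [('pre',(30,12,delta)),('in+8',(0,8,delta,True)),('home',(0,0,delta,True))]:
        X,Rw=pose(*a);q,c=ik(X,Rw,q);print(' ',n,X.round(1),q.round(3))
E
```

```text
0.12 polar 151.9
  pre [596.2 217.2 132.8] [ 0.42   0.455  1.985 -0.647  0.301 -0.6  ]
  in+8 [564.2 216.2 106.3] [ 0.444  0.475  2.069 -0.936  0.237 -0.28 ]
  home [568.8 216.4  99.8] [ 0.44   0.496  2.059 -0.973  0.229 -0.246]
0.14 polar 153.0
  pre [597.5 217.3 133.5] [ 0.416  0.456  1.97  -0.566  0.322 -0.683]
  in+8 [563.9 216.2 106.1] [ 0.441  0.475  2.059 -0.823  0.249 -0.395]
  home [568.5 216.4  99.6] [ 0.437  0.495  2.049 -0.854  0.24  -0.366]
0.16 polar 154.2
  pre [598.9 217.3 134.1] [ 0.411  0.458  1.954 -0.497  0.346 -0.754]
  in+8 [563.5 216.2 106. ] [ 0.438  0.475  2.049 -0.722  0.263 -0.497]
  home [568.1 216.3  99.4] [ 0.434  0.495  2.039 -0.747  0.254 -0.474]
0.18 polar 155.3
  pre [600.3 217.4 134.8] [ 0.407  0.46   1.939 -0.437  0.371 -0.816]
  in+8 [563.2 216.2 105.8] [ 0.434  0.475  2.038 -0.633  0.28  -0.587]
  home [567.8 216.3  99.3] [ 0.431  0.496  2.029 -0.653  0.27  -0.57 ]
```

A tilt 0.10 rad short of the groove keeps joint 4 comfortably in range. Moving to the pre-insert pose.

Run:
```python
from path import *
q=data[-1][0]
for n,a in [('pre',(30,12,.1)),('in+8',(0,8,.1,True)),('home',(0,0,.1,True))]:
    X,Rw=pose(*a);q,c=ik(X,Rw,q);print(' ',n,X.round(1),q.round(3))
X,Rw=pose(30,12,.1);plan(X,Rt=Rw)
```

```text
pre [594.8 217.2 132. ] [ 0.424  0.454  2.    -0.74   0.281 -0.504]
  in+8 [564.5 216.2 106.5] [ 0.447  0.476  2.079 -1.061  0.228 -0.154]
  home [569.1 216.4  99.9] [ 0.444  0.497  2.069 -1.103  0.221 -0.114]
t 18.32 pos [579.9 216.9 155.4] w 15.7 F [-0.2  0.1 -3.2]
tool shift mm [ 1.1 -0.2 27.7] | in target axes [-1.6 -0.2 27.7] | turn [ 0.0004  0.0985 -0.0037]
```

Call:
carry_out(rows=[[[0,0,0],[0,0.02,-0.001],1],[[0,0,0],[0,0.03,-0.001],1],[[0,0,0],[0,0.03,-0.001],1],[[0,0,0],[0,0.018,-0.001],1],[[0,0,0.004],[0,0,0],1],[[-0.001,0,0.008],[0,0,0],1],[[-0.001,0,0.008],[0,0,0],1],[[0,0,0.006],[0,0,0],1],[[0,0,0.002],[0,0,0],1],[[0,0,0],[0,0,0],1]])

```text
t: 19.15
ee_pos: [595.8, 216.6, 130.8]
orientation: [-0.043, 2.631, 0.008]
ft_force: [0.7, -0.0, -2.7]
width: 15.5
```

Run:
```python
from path import *
print(readout.get_obs()['qpos'].round(3))
X,Rw=pose(30,12,.1);plan(X,Rt=Rw)
X,Rw=pose(8,6,.1);plan(X,Rt=Rw)
S=imaging.get_image('scene')[:,:,::-1];cv2.imwrite('pics/s10.png',cv2.resize(S[120:255,320:500],(800,600),interpolation=cv2.INTER_CUBIC))
T=imaging.get_image('top')[:,:,::-1];cv2.imwrite('pics/t10.png',cv2.resize(T[180:285,195:335],(800,600),interpolation=cv2.INTER_CUBIC))
```

```text
[ 0.421  0.44   2.002 -0.711  0.29  -0.538]
t 19.15 pos [595.8 216.6 130.8] w 15.5 F [ 0.7 -0.  -2.7]
tool shift mm [ 0.2  0.6 -1.6] | in target axes [ 0.2  0.6 -1.6] | turn [-0.0014 -0.001   0.0018]
t 19.15 pos [595.8 216.6 130.8] w 15.5 F [ 0.7 -0.  -2.7]
tool shift mm [21.5  0.7  6.6] | in target axes [21.5  0.6  6.6] | turn [-0.0014 -0.001   0.0018]
```

View pics/s10.png

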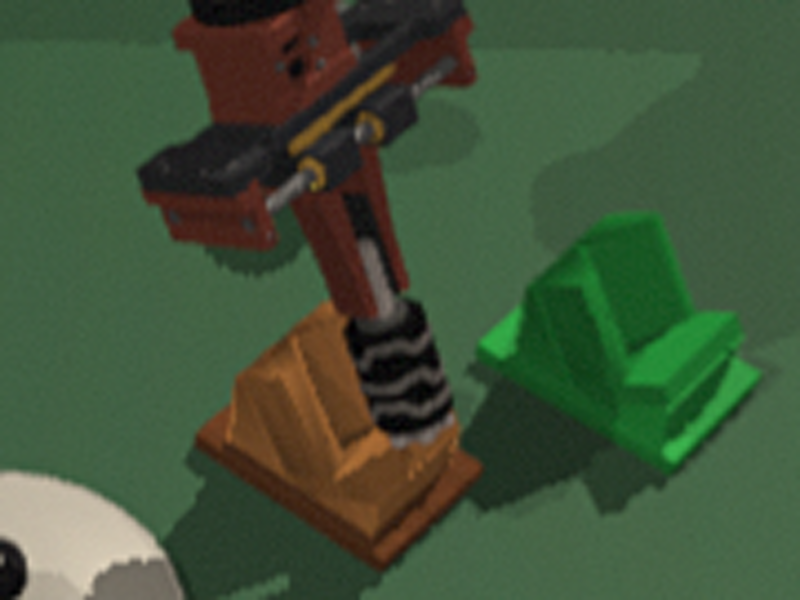

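View pics/t10.png

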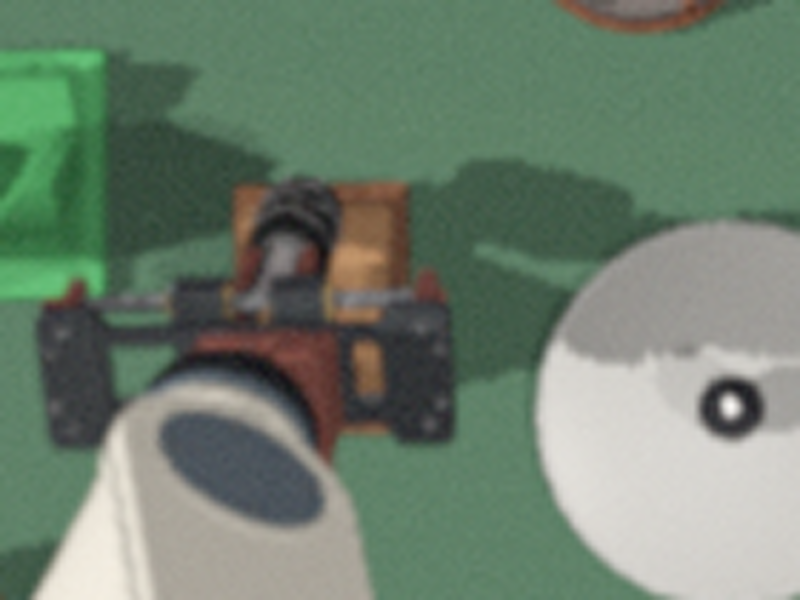

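Run:
```python
from path import *
cs=cam('scene')
o=readout.get_obs();M=R.from_rotvec(o['orientation']);tz=M.apply([0,0,1]);tx=M.apply([1,0,0]);ty=M.apply([0,1,0])
F=o['ee_pos']+76*tz
print('foot groove coords',[(F-O)@v for v in (gx,gy,gz)])
th=np.linspace(0,2*np.pi,13)[:-1]
ring=F+19*(np.cos(th)[:,None]*tx+np.sin(th)[:,None]*ty)
m=lambda P:(proj(cs,P)-[320,120]+.5)*800/180-.5
S=cv2.imread('pics/s10.png')
for P in m(ring): cv2.circle(S,tuple(int(v) for v in P),3,(0,0,255),-1)
E=[O+22*gx+36*gy,O+22*gx-36*gy,O-29.7*gx,O-29.7*gx+64*gz]
for P in m(E): cv2.circle(S,tuple(int(v) for v in P),4,(255,0,0),-1)
top=F+62*np.r_[0,0,0]-66*tz
ring=top+21*(np.cos(th)[:,None]*tx+np.sin(th)[:,None]*ty)
for P in m(ring): cv2.circle(S,tuple(int(v) for v in P),3,(0,255,255),-1)
cv2.imwrite('pics/s10o.png',S[150:600,150:600])
```

```text
foot groove coords [np.float64(30.533367377179506), np.float64(-0.5492192067236408), np.float64(11.050780109562677)]
```

View pics/s10o.png

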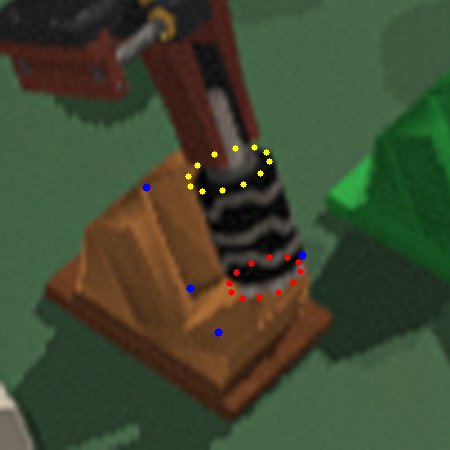

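The drawn points agree with the picture: the predicted foot (red) and barrel top (yellow) lie on the drum, and the ledge corners (blue) lie on the block. Moving in toward the groove.

Call:
carry_out(rows=[[[0.003,0,0],[0,0,0],1],[[0.005,0.0005,0.001],[0,0,0],1],[[0.006,0,0.002],[0,0,0],1],[[0.005,0,0.002],[0,0,0],1],[[0.0025,0,0.001],[0,0,0],1],[[0,0,0],[0,0,0],1]])

```text
t: 19.75
ee_pos: [579.5, 216.7, 115.9]
orientation: [-0.044, 2.631, 0.009]
ft_force: [0.5, -1.1, -2.8]
width: 15.4
```

Run:
```python
from path import *
print(readout.get_obs()['qpos'].round(3))
X,Rw=pose(8,6,.1);plan(X,Rt=Rw)
X,Rw=pose(2,3,.1);plan(X,Rt=Rw)
X,Rw=pose(0,1,.1,True);plan(X,Rt=Rw)
```

```text
[ 0.435  0.452  2.039 -0.847  0.26  -0.386]
t 19.75 pos [579.5 216.7 115.9] w 15.4 F [ 0.5 -1.1 -2.8]
tool shift mm [-0.  -0.   1.6] | in target axes [-0.  -0.   1.6] | turn [-0.0009 -0.0002  0.0021]
t 19.75 pos [579.5 216.7 115.9] w 15.4 F [ 0.5 -1.1 -2.8]
tool shift mm [ 5.6 -0.   5.2] | in target axes [ 5.7 -0.   5.2] | turn [-0.0009 -0.0002  0.0021]
t 19.75 pos [579.5 216.7 115.9] w 15.4 F [ 0.5 -1.1 -2.8]
tool shift mm [16.9  0.   7.8] | in target axes [16.9 -0.   7.8] | turn [-0.0009 -0.0002  0.0021]
```

Call:
carry_out(rows=[[[0.0015,0,0.001],[0,0,0],1],[[0.0015,0,0.001],[0,0,0],1],[[0.0015,0,0.0005],[0,0,0],1],[[0.0015,0,0.0005],[0,0,0],1],[[0,0,0],[0,0,0],1]])

```text
t: 20.17
ee_pos: [576.2, 216.6, 110.5]
orientation: [-0.043, 2.63, 0.009]
ft_force: [0.7, 0.7, -3.9]
width: 15.6
```

Call:
carry_out(rows=[[[0.0015,0,0],[0,0,0],1],[[0.0015,0,0],[0,0,0],1],[[0,0,0],[0,0,0],1]])

```text
t: 20.42
ee_pos: [573.6, 216.5, 109.1]
orientation: [-0.043, 2.63, 0.009]
ft_force: [0.0, -0.7, -2.8]
width: 15.2
```

Call:
carry_out(rows=[[[0.0015,0,0],[0,0,0],1],[[0.0015,0,0],[0,0,0],1],[[0,0,0],[0,0,0],1]])

```text
t: 20.67
ee_pos: [571.3, 216.5, 107.9]
orientation: [-0.043, 2.629, 0.009]
ft_force: [1.1, -1.0, -2.5]
width: 15.1
```

Call:
carry_out(rows=[[[0.0015,0,0],[0,0,0],1],[[0.0015,0,0],[0,0,0],1],[[0,0,0],[0,0,0],1]])

```text
t: 20.92
ee_pos: [569.5, 216.6, 107.0]
orientation: [-0.043, 2.628, 0.01]
ft_force: [3.1, -2.0, 0.2]
width: 15.6
```

Run:
```python
from path import *
X,Rw=pose(0,1,.1,True);plan(X,Rt=Rw)
o=readout.get_obs();tz=R.from_rotvec(o['orientation']).apply([0,0,1]);F=o['ee_pos']+76*tz
print('foot groove coords if not pivoted',[round((F-O)@v,1) for v in (gx,gy,gz)])
S=imaging.get_image('scene')[:,:,::-1];cv2.imwrite('pics/s11.png',cv2.resize(S[130:250,350:470],(600,600),interpolation=cv2.INTER_CUBIC))
```

```text
t 20.92 pos [569.5 216.6 107. ] w 15.6 F [ 3.1 -2.   0.2]
tool shift mm [ 3.9 -0.2  5. ] | in target axes [ 3.9 -0.2  5. ] | turn [-0.0005  0.0022  0.0013]
foot groove coords if not pivoted [np.float64(-5.0), np.float64(0.1), np.float64(6.1)]
```

View pics/s11.png

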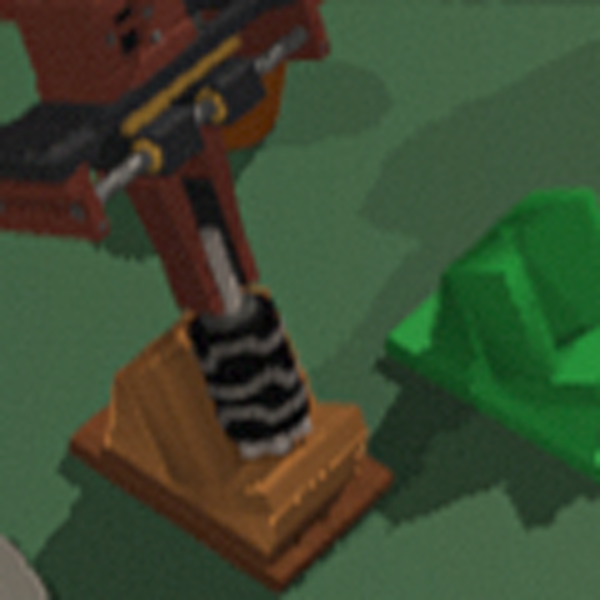

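Contact with the groove (force change of about 5 N), and the drum sits well centred. I'll continue in gently so it pivots into the V.

Call:
carry_out(rows=[[[0.001,0,0],[0,0,0],1],[[0.001,0,0],[0,0,0],1],[[0,0,0],[0,0,0],1]])

```text
t: 21.22
ee_pos: [567.0, 216.2, 105.6]
orientation: [-0.043, 2.629, 0.009]
ft_force: [3.1, -3.3, 2.1]
width: 15.3
```

Call:
carry_out(rows=[[[0.001,0,0],[0,0,0],1],[[0.001,0,0],[0,0,0],1],[[0,0,0],[0,0,0],1]])

```text
t: 21.47
ee_pos: [565.0, 216.1, 104.4]
orientation: [-0.043, 2.63, 0.009]
ft_force: [2.0, -2.5, 3.9]
width: 15.3
```

Run:
```python
from path import *
X,Rw=pose(0,0,.1,True);plan(X,Rt=Rw)
S=imaging.get_image('scene')[:,:,::-1];cv2.imwrite('pics/s12.png',cv2.resize(S[130:250,350:470],(600,600),interpolation=cv2.INTER_CUBIC))
```

```text
t 21.47 pos [565.  216.1 104.4] w 15.3 F [ 2.  -2.5  3.9]
tool shift mm [-1.5  0.1  5.9] | in target axes [-1.5  0.1  5.9] | turn [-0.0011  0.0005  0.0016]
```

View pics/s12.png

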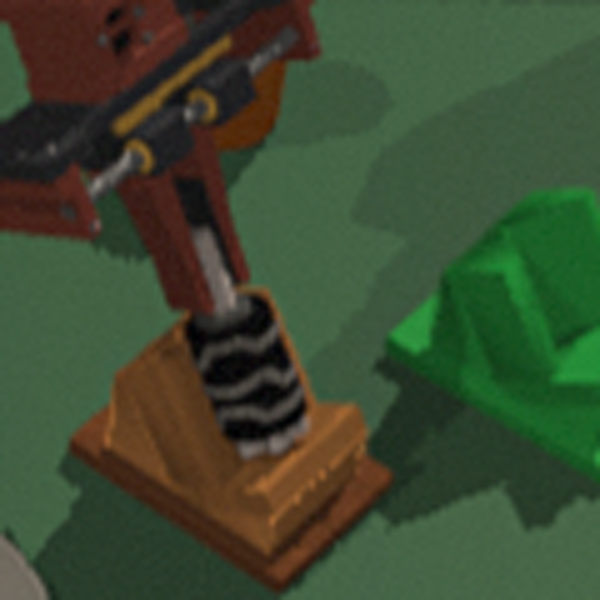

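The drum has pivoted into line (about 6 N of contact force). Now down the groove to the ledge in small steps.

Call:
carry_out(rows=[[[0,0,0.001],[0,0,0],1],[[0,0,0.001],[0,0,0],1],[[-0.0005,0,0.001],[0,0,0],1],[[0,0,0],[0,0,0],1]])

```text
t: 21.85
ee_pos: [567.0, 216.2, 101.7]
orientation: [-0.043, 2.63, 0.009]
ft_force: [3.0, -3.6, 1.9]
width: 15.4
```

Call:
carry_out(rows=[[[0,0,0.001],[0,0,0],1],[[0,0,0.001],[0,0,0],1],[[0,0,0],[0,0,0],1]])

```text
t: 22.1
ee_pos: [568.0, 216.3, 100.0]
orientation: [-0.043, 2.63, 0.009]
ft_force: [3.3, -4.0, 0.2]
width: 15.7
```

Call:
carry_out(rows=[[[0,0,0.0007],[0,0,0],1],[[0,0,0.0007],[0,0,0],1],[[0,0,0],[0,0,0],1]])

```text
t: 22.35
ee_pos: [567.7, 216.2, 99.3]
orientation: [-0.043, 2.63, 0.009]
ft_force: [-7.7, -3.6, 13.5]
width: 15.6
```

Call:
carry_out(rows=[[[0,0,0.0007],[0,0,0],1],[[0,0,0.0007],[0,0,0],1],[[0,0,0],[0,0,0],1]])

```text
t: 22.6
ee_pos: [567.6, 216.0, 98.4]
orientation: [-0.044, 2.63, 0.009]
ft_force: [-15.9, -6.1, 23.7]
width: 15.7
```

Run:
```python
from path import *
X,Rw=pose(0,0,.1,True);plan(X,Rt=Rw)
S=imaging.get_image('scene')[:,:,::-1];cv2.imwrite('pics/s13.png',cv2.resize(S[130:250,350:470],(600,600),interpolation=cv2.INTER_CUBIC))
```

```text
t 22.6 pos [567.6 216.   98.4] w 15.7 F [-15.9  -6.1  23.7]
tool shift mm [-2.1  0.3 -0.6] | in target axes [-2.   0.3 -0.6] | turn [-0.0011  0.0001  0.002 ]
```

View pics/s13.png

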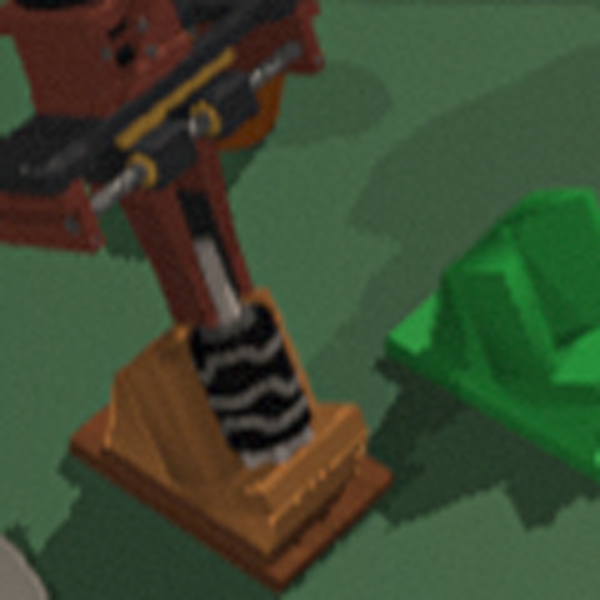

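Ledge contact: about 31 N straight along the groove axis, within 2 mm of the computed home. I'll ease off 1 mm and open.

Call:
carry_out(rows=[[[0,0,-0.0007],[0,0,0],1],[[0,0,-0.0005],[0,0,0],1],[[0,0,0],[0,0,0],0.75],[[0,0,0],[0,0,0],0.65],[[0,0,0],[0,0,0],0.55],[[0,0,0],[0,0,0],0.45],[[0,0,0],[0,0,0],0.35],[[0,0,0],[0,0,0],0.35],[[0,0,0],[0,0,0],0.35]])

```text
t: 23.4
ee_pos: [568.9, 216.5, 98.8]
orientation: [-0.043, 2.63, 0.01]
ft_force: [0.4, -0.5, -0.4]
width: 56.2
```

Run:
```python
from path import *
X,Rw=pose(0,0,.1,True);plan(X,Rt=Rw)
S=imaging.get_image('scene')[:,:,::-1];cv2.imwrite('pics/s14.png',cv2.resize(S[130:250,350:470],(600,600),interpolation=cv2.INTER_CUBIC))
```

```text
t 23.4 pos [568.9 216.5  98.8] w 56.2 F [ 0.4 -0.5 -0.4]
tool shift mm [-0.8 -0.1 -0.9] | in target axes [-0.8 -0.1 -0.9] | turn [-0.0005  0.0006  0.0015]
```

View pics/s14.png

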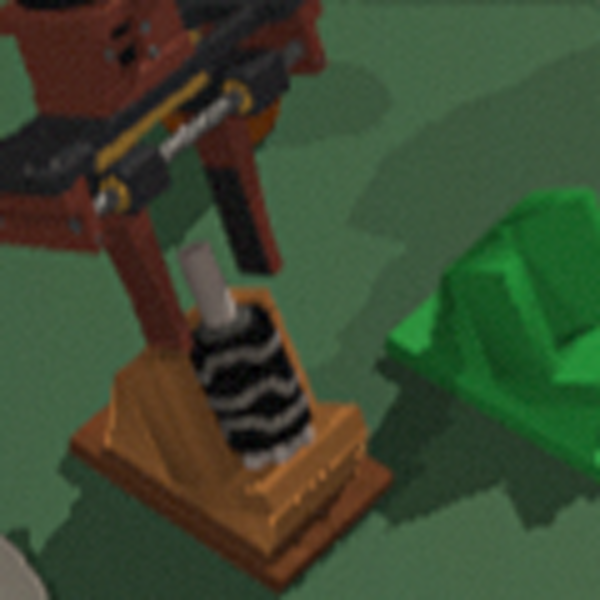

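The drum stands free in the groove with the fingers 56 mm apart and no contact force. Retracting along the tool axis.

Call:
carry_out(rows=[[[0,0,-0.005],[0,0,0],0.35],[[0,0,-0.012],[0,0,0],0.35],[[0,0,-0.02],[0,0,0],0.35],[[0,0,-0.025],[0,0,0],0.35],[[0,0,-0.025],[0,0,0],0.35],[[0,0,-0.025],[0,0,0],0.35],[[0,0,-0.025],[0,0,0],0.35],[[0,0,-0.02],[0,0,0],0.35],[[0,0,-0.012],[0,0,0],0.35],[[0,0,-0.005],[0,0,0],0.35],[[0,0,0],[0,0,0],0.35]])

```text
t: 24.37
ee_pos: [483.6, 214.2, 252.0]
orientation: [-0.043, 2.628, 0.011]
ft_force: [-0.4, 0.1, -0.8]
width: 57.2
```

Run:
```python
from path import *
cs,ct=cam('scene'),cam('top')
o=readout.get_obs();print(o['t'],o['ee_pos'].round(1),o['ft_force'].round(1),o['qpos'].round(3))
S=imaging.get_image('scene')[:,:,::-1];T=imaging.get_image('top')[:,:,::-1]
cv2.imwrite('pics/s15f.png',S);cv2.imwrite('pics/t15f.png',T)
C=cv2.resize(S[150:250,360:440],(480,600),interpolation=cv2.INTER_CUBIC)
# predicted home axis points: foot, barrel top, tip
for z in (0,66,108):
    u=(proj(cs,O+z*gz)[0]-[360,150]+.5)*6-.5;cv2.circle(C,tuple(int(v) for v in u),3,(0,0,255),-1);print(z,u.round(0))
cv2.imwrite('pics/s15.png',C)
```

```text
24.3667 [483.6 214.2 252. ] [-0.4  0.1 -0.8] [ 0.532  0.087  2.123 -0.49   0.524 -0.695]
0 [273. 416.]
66 [212. 273.]
108 [172. 179.]
```

View pics/s15.png

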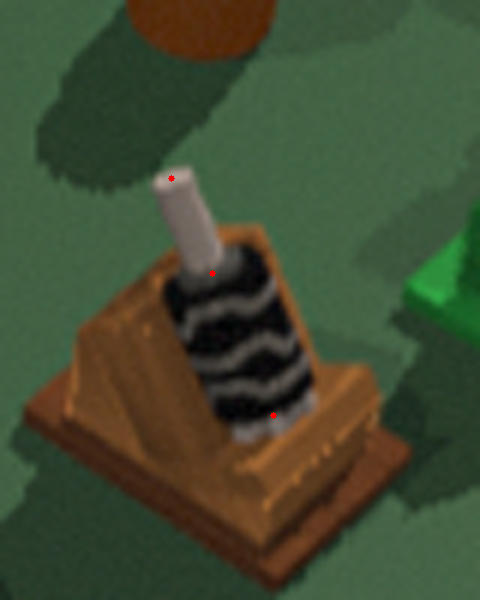

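View pics/s15f.png

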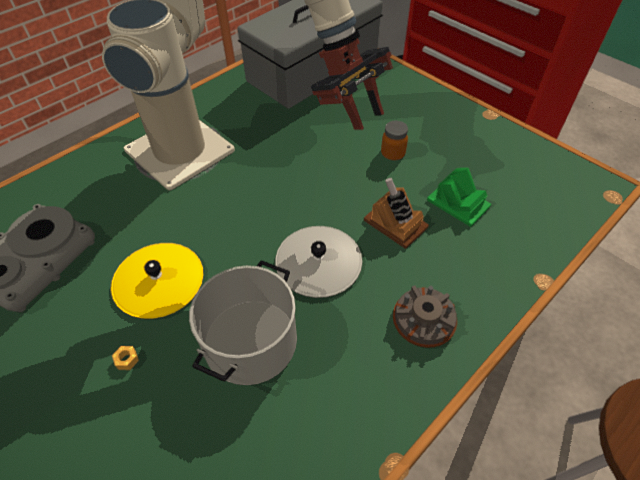

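View pics/t15f.png

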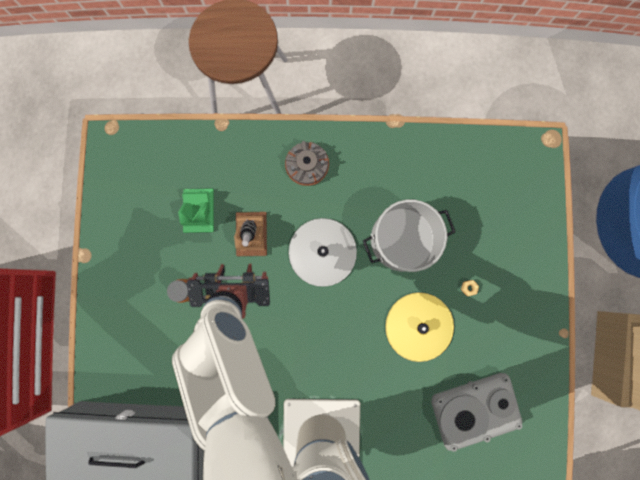

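The spindle tip and axis coincide with the predicted home points. The hub, nut and jar look unmoved: hub (307,163), nut (470,288), jar (178,291) in top. One last numeric check of the lid and drum, then I hand in.

Run:
```python
from path import *
cs,ct=cam('scene'),cam('top')
S=cv2.imread('pics/s15f.png');T=cv2.imread('pics/t15f.png');S0=cv2.imread('pics/scene0.png')
def blob(I,x,y,w,th):
    m=cv2.morphologyEx((I.max(2)[y-w:y+w,x-w:x+w]<th).astype(np.uint8),cv2.MORPH_CLOSE,np.ones((5,5)))
    n,l,st,ce=cv2.connectedComponentsWithStats(m);i=1+st[1:,4].argmax();return st[i,:2]+(st[i,2:4]-1)/2+[x-w,y-w]
print('lid knob',tri(cs,blob(S,319,248,12,60),ct,blob(T,323,251,10,100)))
tip=(np.array([173,179])+.5)/6-.5+[360,150]
print('scene tip pixel vs home',tip,proj(cs,O+108*gz))
for n,(x,y) in {'hub':(426,312),'nut':(125,357),'jar':(395,142)}.items():
    a=S0[y-35:y+35,x-35:x+35].astype(np.float32).mean(2);b=S[y-35:y+35,x-35:x+35].astype(np.float32).mean(2)
    print(n,cv2.phaseCorrelate(a,b,cv2.createHanningWindow((70,70),cv2.CV_32F)))
```

```text
lid knob (array([541.20863606,   4.57145163,  47.50235022]), np.float64(2.916509878949269))
scene tip pixel vs home [388.41666667 179.41666667] [[388.20469621 179.36908598]]
hub ((-0.006326251221700829, 0.11046471440583616), 0.946846471156603)
nut ((-0.24849654198312976, -0.11262398776995042), 0.8925746057504489)
jar ((0.040680606751784865, 0.16669701767190048), 0.9473416597386937)
```

```bash
python3 -c "
from workcell import close_job
print(close_job())"
```

```text
the job is handed in; nothing more can be done
None
```

The job is handed in. The lid lies flat, knob up, on clear desk between the pot and the rest. The drum lies in the wooden block's groove, star end on the ledge and spindle up the slope, let go. It took about 24.5 s of the 58 s.

**Lid:** I lifted it off the pot by its knob and set it down at about (541, 5) mm.

**Drum:** I gripped it by the spindle and lifted it out of the pot. Two things did not go as first planned:
- **Joint 6:** it reached its end stop on the way, with one reading of 2.541 against 2.54. I cleared it with a half turn about the tool axis.
- **Joint 4:** it could not reach the tilt that lines the tool up with the groove. I held the tool 0.10 rad more upright and let the drum pivot in the fingers as it seated.

**Last checks:**
- **Drum:** the spindle tip is within 0.3 px of the computed home point in the scene view. I did not cross-check it in the other views.
- **Hub, nut and jar:** they shifted less than 0.3 px, so they have not moved.
- **Contact:** the force on the tool is near zero, and the arm is well clear.
- **Lid height:** the knob triangulated to 47.5 mm against 51 mm expected, and the two rays missed each other by 2.9 mm. I put this down to measurement error, because the lid looks flat in both views.

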